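# Roll-check the brass candlesticks and stand them on display

## Robot

A 6-joint arm with a two-finger parallel gripper is mounted at the origin on the work surface. World frame = base frame: x ahead of the robot, y to its left, z up, the work surface at z = 0. Lengths are in m, angles in rad, forces in N, time in s.
With the tool pointing down it reaches from about 0.325 to 0.775 m from the base axis. Payload 5.5 kg.
Tool frame: the origin (TCP) lies at the very end of the fingers, on their centre line; the grasp point (between the pads) lies 19 mm behind it; z points along the fingers, y is the line along which they close (so a half turn about z gives the same grasp; the last joint's range is limited). The gripper opens to 88 mm and grips with 3 to 60 N. Pads are 20 mm wide; open, the fingers measure 115 mm over their backs; the gripper's body (75 mm by 178 mm) begins 61 mm behind the grasp point.
Start: joints at [-1.323, 0.091, 1.231, -0, 1.82, -0.057], TCP at [0.18, -0.572, 0.223] pointing down, gripper open.
Joint ranges: [-2.87, 2.87], [-0.86, 2.18], [0.17, 2.46], [-1.51, 4.65], [0.06, 2.69], [-2.65, 2.65]. Speed limits (rad/s): [2.57, 2.57, 3.01, 3.14, 3.14, 3.14].

## Interface

Orientations are given as a unit quaternion [x, y, z, w].
In Python, from bench import arm gives the robot as it stands. The module is installed in compiled form; this text tells all that it offers.
- The arm moves only by the tool arm_command, never from a script. Its argument "series" is a list of rows, each an object of numbers: "x", "y", "z": the shift along the tool's x, y, z in units of 500 mm (1.0 is 500 mm); "twist": the turn about the tool's z in units of 45 degrees (1.0 is 45 degrees). In form: [{"x": .., "y": .., "z": .., "twist": ..}, ...]. A call has 1 to 8 rows; each row is the pose to reach, as a shift and turn from the pose commanded when the call began, along the tool's axes at that moment; what a row does not reach only later rows make up. A row lasts 1/10 s, in which the tool goes at most 50 mm and 8.59 degrees, less where a joint would pass 70% of its speed; a pose out of reach is approached as far as the arm can. A call with a number of a shift or a turn outside -1 to 1 is refused whole. A call with a gripper value outside its range is refused whole. "gripper" is the opening, from 0 (shut) to 1 (fully open), set as the call begins (left out, the last holds). The fingers move at their own pace and stop on an object; the grip force is fixed at half the most. Time passes only in rows, so rows that repeat a pose let the fingers close. It gives the time, the measured TCP pose, the force, the opening and the grip force at its end, in the units of the state.
- arm.observe(): the state, without advancing time (a new reading comes with each control period).
- arm.capture(name): name is "scene" or "side" or "wrist"; returns a dict with "color" (480x640x3 uint8, red, green, blue), "range_z" (480x640 float32, m along the optical axis (not along the pixel's ray), 0 where there is no reading), "fx", "fy", "cx", "cy" (pixels), "eye" and "orientation" of the camera in the world. Camera axes: x right, y up, looking along -z (the intrinsics and any distortion apply to the point x, -y, -z); pixel columns grow to the right and rows downward; lengths in m; the calibration is good to about 2 mm. A picture is of the moment at which its call begins.
- arm.finish_job(): hands the job in; it is judged then, once.
The state is a dict: "time_s": time; "joints": joint angles; "qvel": joint speeds; "tau": joint torques, N m; "tcp_pos": TCP position; "orientation": TCP orientation; "contact_force": force on the tool from outside, world axes, zero at the start; "torque": the same for the moment, N m; "opening": finger opening in m; "grasp_force": force on a finger pad.
Only numpy, scipy, OpenCV 4.12 (cv2) and the standard library are available. Lean on these libraries where they do the work, as an engineer would, in place of code of your own. Each camera call takes 0.05 s, during which the arm holds its last target. There are 200 camera calls.

## Task

Take the felt-faced paddle and with it gently roll every brass candlestick lying on the track over into the green bay at the track's end, without the gripper touching a candlestick before it lies in the bay. Once all of them lie in the bay together, stand each one upright, foot down and socket up, in a white spot of its own on the red plank, and leave the paddle standing upright in the middle of its blue mat. Leave the other things on the bench alone.

Things in the scene. Friction and masses are not known exactly. Their poses are not given: they have to be found in the camera images.
- stick0: Brass candlestick, 165 mm, 0.3 kg. Origin: centre of foot's underside; z runs foot to socket. Foot disc 44 mm wide, z 0-8; shaft 14 mm (bulge 22 mm), z 8-84; drip disc 44 mm wide, z 84-92; socket, 20 mm wide, z 92-165, is the grip. Balance at z 47. Starts lying across the track on its discs, axis 22 mm over the deck, socket towards track -x; rolls with slight drag, not by itself. May be absent
- stick1: Brass candlestick, 165 mm, 0.3 kg. Origin: centre of foot's underside; z runs foot to socket. Foot disc 44 mm wide, z 0-8; shaft 14 mm (bulge 22 mm), z 8-84; drip disc 44 mm wide, z 84-92; socket, 20 mm wide, z 92-165, is the grip. Balance at z 47. Starts lying across the track on its discs, axis 22 mm over the deck, socket towards track -x; rolls with slight drag, not by itself. May be absent
- stick2: Brass candlestick, 165 mm, 0.3 kg. Origin: centre of foot's underside; z runs foot to socket. Foot disc 44 mm wide, z 0-8; shaft 14 mm (bulge 22 mm), z 8-84; drip disc 44 mm wide, z 84-92; socket, 20 mm wide, z 92-165, is the grip. Balance at z 47. Starts lying across the track on its discs, axis 22 mm over the deck, socket towards track -x; rolls with slight drag, not by itself. May be absent
- track: Fixed low wooden track, 112 mm wide (x), 450 mm long (y), origin at the centre of its underside; candlesticks roll to its +y end. Deck 16 mm above the table; side guides 5 mm thick, 24 mm tall, 102 mm apart; sockets reach out 60 mm beyond the -x guide, over open table. Steel stop 45 mm tall at the +y end, wooden stop 24 mm tall at the -y end
- bay_edge (a point): Middle of the step from the deck down into the green bay, on the deck's surface (16 mm above the table), axes as the track's: +y is along the track into the bay. The bay floor is 4 mm lower than the deck and runs 155 mm from here to the steel stop, room for three candlesticks
- bay (a point): Centre of the green bay floor, 12 mm above the table, axes as the track's
- paddle: Wooden paddle, 0.25 kg, that stands by itself. Origin at the centre of its underside, z up. Blade 110 mm wide (x), 20 mm thick (y), 36 mm tall, grey felt on both broad faces (faces at y = +-10 mm); a foot 50 by 34 mm (x, y), 12 mm tall, in the middle under it; upright red square handle 22 by 22 mm on the z axis, from z = 36 to 120 mm
- mat: Fixed blue mat for the paddle, 150 by 110 mm (x, y), 3 mm thick, origin at the centre of its underside
- plank: Fixed red display plank, 80 by 290 mm (x, y), 8 mm thick, origin at the centre of its underside, three white spots 70 mm across in a row along its y
- spot0 (a point): Centre of a white spot 70 mm across, on the plank's top face (8 mm above the table), axes as the plank's
- spot1 (a point): Centre of a white spot 70 mm across, on the plank's top face (8 mm above the table), axes as the plank's
- spot2 (a point): Centre of a white spot 70 mm across, on the plank's top face (8 mm above the table), axes as the plank's
- hammer: Bystander: hammer lying on the table
- punch: Bystander: small hand tool 110 mm long lying on the table near the robot
- bowl: Bystander: brass bowl 90 mm across, 40 mm tall
- bottle: Bystander: clear bottle with yellow cap, 190 mm tall
- polish: Bystander: tin of polish 70 mm across, 70 mm tall
- brush: Bystander: brush lying on the table
- shade: Bystander: copper lamp cone 135 mm tall, 90 mm across at the base
Things that resemble listed ones, but are neither listed nor needed, are in the scene too. Leave any pink look-alike of the stick0 alone.

How it is judged:
On the way, in this order (a step that is already met when the one before it is completed fails the run):
1. The paddle is taken up from the mat (distance between paddle and mat above 0.05 m and contact force between the fingers and paddle above 1 N), for 0.2 s.
2. All the candlesticks lie in the bay together, across the track (y of stick0 in the frame of bay_edge between 0.01 and 0.155 m and z of each of stick0, stick1, stick2 in the frame of bay_edge below 0.0215 m and x of stick0 in the frame of bay_edge between 0.02 and 0.075 m and angle between the z axis of each of stick0, stick1, stick2 and the x axis of bay_edge, either way round below 0.15 rad and linear speed of each of stick0, stick1, stick2 below 0.03 m/s and y of stick1 in the frame of bay_edge between 0.01 and 0.155 m and x of stick1 in the frame of bay_edge between 0.02 and 0.075 m and y of stick2 in the frame of bay_edge between 0.01 and 0.155 m and x of stick2 in the frame of bay_edge between 0.02 and 0.075 m), for 0.3 s.
At the end, for the whole second after the job is handed in: Every candlestick present stands upright (within 0.1 rad), socket up, at rest, its foot on the plank within 15 mm of the centre of a white spot; the paddle stands upright on the mat, its centre within 35 mm of the mat's centre (((horizontal distance between stick0 and spot0 below 0.015 m and z of stick0 in the frame of spot0 below 0.006 m) or (horizontal distance between stick0 and spot1 below 0.015 m and z of stick0 in the frame of spot1 below 0.006 m) or (horizontal distance between stick0 and spot2 below 0.015 m and z of stick0 in the frame of spot2 below 0.006 m)) and angle between each of stick0, stick1, stick2, paddle's own z axis and vertical below 0.1 rad and linear speed of each of stick0, stick1, stick2, paddle below 0.02 m/s and ((horizontal distance between stick1 and spot0 below 0.015 m and z of stick1 in the frame of spot0 below 0.006 m) or (horizontal distance between stick1 and spot1 below 0.015 m and z of stick1 in the frame of spot1 below 0.006 m) or (horizontal distance between stick1 and spot2 below 0.015 m and z of stick1 in the frame of spot2 below 0.006 m)) and ((horizontal distance between stick2 and spot0 below 0.015 m and z of stick2 in the frame of spot0 below 0.006 m) or (horizontal distance between stick2 and spot1 below 0.015 m and z of stick2 in the frame of spot1 below 0.006 m) or (horizontal distance between stick2 and spot2 below 0.015 m and z of stick2 in the frame of spot2 below 0.006 m)) and horizontal distance between paddle and mat below 0.035 m and height (world z) of paddle below 0.009 m); the robot touches nothing.
It fails at once if The gripper touches a candlestick that lies on the track and is not yet in the bay ((contact force between any of the fingers, the arm and stick0 above 0.5 N and y of stick0 in the frame of bay_edge between -0.3 and 0 m and z of stick0 in the frame of bay_edge below 0.03 m and x of stick0 in the frame of bay_edge between 0.02 and 0.075 m) or (contact force between any of the fingers, the arm and stick1 above 0.5 N and y of stick1 in the frame of bay_edge between -0.3 and 0 m and z of stick1 in the frame of bay_edge below 0.03 m and x of stick1 in the frame of bay_edge between 0.02 and 0.075 m) or (contact force between any of the fingers, the arm and stick2 above 0.5 N and y of stick2 in the frame of bay_edge between -0.3 and 0 m and z of stick2 in the frame of bay_edge below 0.03 m and x of stick2 in the frame of bay_edge between 0.02 and 0.075 m)).
It fails at once if A candlestick is shot along the track (faster than 0.4 m/s) ((linear speed of stick0 above 0.4 m/s and y of stick0 in the frame of bay_edge between -0.3 and 0 m and z of stick0 in the frame of bay_edge below 0.03 m and x of stick0 in the frame of bay_edge between 0.02 and 0.075 m) or (linear speed of stick1 above 0.4 m/s and y of stick1 in the frame of bay_edge between -0.3 and 0 m and z of stick1 in the frame of bay_edge below 0.03 m and x of stick1 in the frame of bay_edge between 0.02 and 0.075 m) or (linear speed of stick2 above 0.4 m/s and y of stick2 in the frame of bay_edge between -0.3 and 0 m and z of stick2 in the frame of bay_edge below 0.03 m and x of stick2 in the frame of bay_edge between 0.02 and 0.075 m)).
It fails at once if A bystander is shifted by more than 40 mm or tipped over (distance of any of hammer, punch, bowl, bottle, polish, brush, shade from where it was at the start of the episode above 0.04 m or angle between any of bowl, bottle, polish, shade's own z axis and vertical above 0.6 rad).
Of stick0, stick1, stick2 only 2 to 3 are there at a start; the rules pass over those that are not, and their reading is None.
At some moment in a run one of paddle may be knocked a few centimetres aside while the robot is not near it.
Once in a run the grip may slacken for a moment while it holds something.
It also fails if it takes over 210 s, if anything falls off the work surface, if the arm or the gripper's body presses on something with over 40 N, if the wrist force passes 120 N, or if a joint passes its speed limit or range.

## Working session

There is one attempt and no reset: what is moved stays moved. The work goes in short steps, Python scripts to look and compute and a tool call to move; the robot and the scene stay as the last step left them, time stands still between calls to the robot, and variables do not carry over. Pictures are saved under pics/ and viewed, at most 14 in all, crops included, and the job is handed in when it is done.

Besides the shell and the picture viewer there is one more tool, called after "Emit:" as name(argument=value, ...) on one line, values as JSON. arm_command: Moves the arm, as the interface text tells. Its arguments: {"type":"object","properties":{"series":{"type":"array"},"gripper":{"type":"number"}},"required":["series"]}

```bash
mkdir -p pics; cat > h.py <<'E'
import numpy as np, cv2
from scipy.spatial.transform import Rotation as R
from bench import arm
def cap(n,save=None):
    c=arm.capture(n)
    if save: cv2.imwrite(f'pics/{save}.png',c['color'][:,:,::-1])
    return c
def cloud(c):
    z=c['range_z'];v,u=np.mgrid[0:480,0:640]
    p=np.stack([(u-c['cx'])/c['fx']*z,-(v-c['cy'])/c['fy']*z,-z],-1)
    w=p@R.from_quat(c['orientation']).as_matrix().T+c['eye']
    w[z<=0]=np.nan
    return w
def ray(c,u,v,h):
    d=R.from_quat(c['orientation']).as_matrix()@np.array([(u-c['cx'])/c['fx'],-(v-c['cy'])/c['fy'],-1])
    e=np.array(c['eye']);return e+d*(h-e[2])/d[2]
E
python3 - <<'E'
from h import *
for n in ('scene','side'):
    c=cap(n,n+'0');np.savez(n+'0.npz',**c);print(n,c['eye'],c['orientation'],c['fx'],c['cx'],[k for k in c])
s=arm.observe();print(s['tcp_pos'],s['orientation'],s['opening'])
E
```

```text
scene [1.25199981 0.41101096 1.12072858] [0.14715982 0.2981309  0.83472167 0.438978  ] 442.3889245311944 317.5662590328735 ['color', 'range_z', 'fx', 'fy', 'cx', 'cy', 'eye', 'orientation']
side [0.41138254 0.78764805 0.70503245] [-0.0349679   0.44693024  0.89093278 -0.07259057] 442.0841481531306 319.29709047656377 ['color', 'range_z', 'fx', 'fy', 'cx', 'cy', 'eye', 'orientation']
[ 0.17998418 -0.57210319  0.22164487] [ 9.88410885e-01  1.51799804e-01 -8.31743633e-05 -8.57741792e-04] 0.08808593972669791
```

View pics/scene0.png

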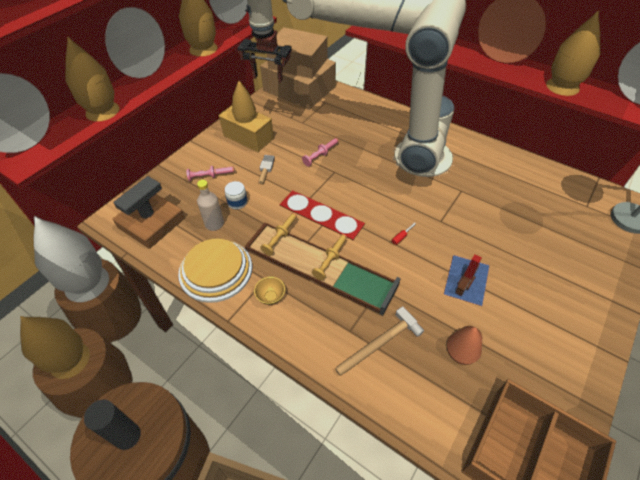

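View pics/side0.png

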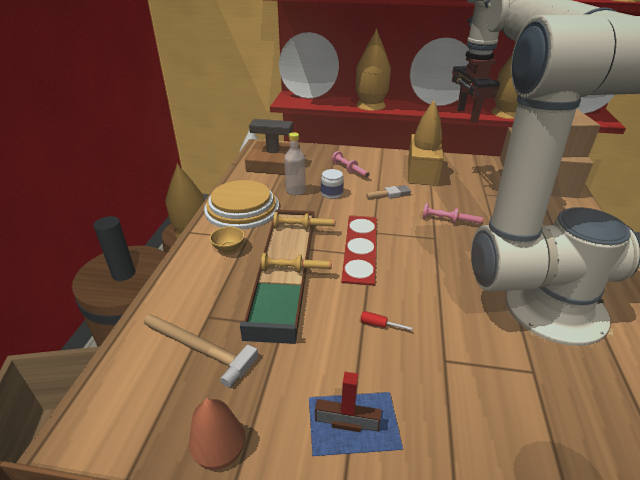

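The scene shows two sticks on the track (scene px (280,235) and (330,257)), the green bay (365,285), the mat and paddle (467,278), the spots (297,202), (321,213), (345,225), and pink decoys to leave alone.

```bash
cat > m.py <<'E'
from h import *
def comps(mask,amin=60):
    n,l,s,c=cv2.connectedComponentsWithStats(mask.astype(np.uint8));return [(l==i) for i in range(1,n) if s[i,4]>=amin]
def rect(P):
    (cx,cy),(w,h),a=cv2.minAreaRect((P[:,:2]*1000).astype(np.float32));return np.round([cx,cy,w,h,a],1)
E
python3 - <<'E'
from m import *
for n in('scene','side'):
    c=dict(np.load(n+'0.npz'));W=cloud(c);hsv=cv2.cvtColor(c['color'],cv2.COLOR_RGB2HSV);H,S,V=[hsv[...,i].astype(int) for i in range(3)]
    onT=(W[...,2]<0.2)&(W[...,2]>-.02)&(W[...,0]>.2)&(W[...,0]<.85)&(abs(W[...,1])<.6)
    ms={'green':(H>55)&(H<85)&(S>80),'blue':(H>98)&(H<125)&(S>90)&(V>60),'red':((H<5)|(H>174))&(S>185)&(V>80),'white':(S<40)&(V>190),'gold':(H>15)&(H<26)&(S>140)&(V>80)&(W[...,2]>.02)}
    for k,m in ms.items():
        for q in comps(m&onT,40):
            P=W[q];v,u=np.nonzero(q)
            pl=np.array([ray(c,a,b,{'green':.012,'blue':.003,'white':.008}.get(k,0.02)) for a,b in zip(u,v)])
            print(n,k,q.sum(),(int(u.mean()),int(v.mean())),'cloud',np.round(np.nanmean(P,0)*1000),'zmax',round(np.nanmax(P[:,2])*1000),'rect',rect(P),'planeRect',rect(pl), 'pm',np.round(pl.mean(0)*1000,1)[:2])
E
```

```text
scene green 1324 (363, 284) cloud [615. 110.  11.] zmax 19 rect [614.7 108.3  95.4 147.3   5.2] planeRect [614.8 109.   92.  146.3   5.2] pm [615.6 109.9]
scene blue 74 (237, 202) cloud [ 588. -402.   31.] zmax 46 rect [ 588.4 -404.7   21.2   56.7   44.4] planeRect [ 572.  -423.6   30.1   57.6   48.8] pm [ 571.1 -422.7]
scene blue 970 (466, 280) cloud [426. 353.   2.] zmax 8 rect [421.2 350.5 145.7 103.7  13.5] planeRect [421.8 350.5 142.2 103.7  13.5] pm [426.7 352.6]
scene red 48 (286, 200) cloud [ 470. -286.    8.] zmax 14 rect [ 461.2 -288.2   78.5   25.3   14.6] planeRect [ 472.3 -279.6   73.5   25.8   16.6] pm [ 479.1 -278.4]
scene red 134 (307, 208) cloud [ 461. -202.    7.] zmax 13 rect [ 455.9 -200.2   67.3   79.4   89.3] planeRect [ 464.9 -195.1   75.6   67.2    2.9] pm [ 470.2 -194.7]
scene red 142 (331, 220) cloud [ 458. -106.    7.] zmax 14 rect [452.6 -98.1  59.8  80.4  84.5] planeRect [461.1 -96.6  73.6  59.2   1.1] pm [466.9 -99.7]
scene red 86 (355, 230) cloud [450. -19.   7.] zmax 13 rect [448.4 -23.3  27.3  78.   89.1] planeRect [457.4 -18.5  74.7  26.7   1.5] pm [
[... 3732 characters left out ...]
ect [ 801.6 -199.3   98.5   13.4   12.6] pm [ 805.9 -197.5]
side white 310 (360, 245) cloud [ 453. -153.    9.] zmax 14 rect [ 453.9 -153.8   65.6   68.1   34.1] planeRect [ 453.  -154.3   65.3   66.3   56.8] pm [ 452.8 -154.3]
side white 388 (358, 268) cloud [449. -57.   9.] zmax 13 rect [449.1 -57.7  66.8  67.4   6.3] planeRect [448.7 -58.6  67.5  65.6   9.4] pm [448.7 -58.9]
side white 115 (245, 355) cloud [639. 262.  26.] zmax 31 rect [643.1 264.8  54.3  19.   69.7] planeRect [649.6 250.5  56.   18.8  69.6] pm [645.  248.1]
side gold 158 (236, 201) cloud [ 815. -244.   52.] zmax 57 rect [ 812.3 -247.    82.8   75.2   88.5] planeRect [ 831.5 -299.8   79.8   86.     0.9] pm [ 834.6 -294.3]
```

```bash
cat >> m.py <<'E'
def go(x,y,z,yaw,cmd=None):
    "yaw (deg) of tool x in world; prints needed row values in the current tool axes (world target in mm)"
    s=arm.observe();Rm=R.from_quat(s['orientation']).as_matrix()
    d=Rm.T@(np.array([x,y,z])/1000-s['tcp_pos'])/.5
    cur=np.degrees(np.arctan2(Rm[1,0],Rm[0,0]));t=(cur-yaw+180)%360-180
    print('t',round(s['time_s'],2),'tcp',np.round(s['tcp_pos']*1000,1),'yaw',round(cur,2),'zax',np.round(Rm[:,2],3),'open',round(s['opening']*1000,1),'gf',np.round(s['grasp_force'],1),'j6',round(s['joints'][5],2),'F',np.round(s['contact_force'],1))
    print('->',np.round(d,4),'twist',round(t/45,4))
E
python3 - <<'E'
from m import *
for n in('scene','side'):
    c=dict(np.load(n+'0.npz'));W=cloud(c)
    near=(abs(W[...,0]-.421)<.1)&(abs(W[...,1]-.351)<.08)
    for lo,hi in((.014,.036),(.06,.13),(.115,.13)):
        P=W[near&(W[...,2]>lo)&(W[...,2]<hi)];print(n,lo,len(P),np.round(P.mean(0)*1000),rect(P))
    # bottle / polish and guide heights: profile across the track in local frame
    a=np.radians(5.2);e=np.array([.615,.107]);L=(W[...,:2]-e)@np.array([[np.cos(a),-np.sin(a)],[np.sin(a),np.cos(a)]])
    q=(abs(L[...,1]+.17)<.05)&(abs(L[...,0])<.07)
    for x in range(-66,67,6):
        z=W[...,2][q&(abs(L[...,0]*1000-x)<3)];print(x,len(z),np.round(np.percentile(z,[50,90])*1000) if len(z) else '',end='; ')
    print()
    B=W[(W[...,2]>.1)&(W[...,2]<.2)&(abs(W[...,0]-.65)<.15)&(abs(W[...,1]+.4)<.1)];print('bottle',len(B),np.nanmean(B,0))
go(500,0,220,13)
E
```

```text
scene 0.014 103 [455. 353.  25.] [431.9 351.1  33.7 113.   87.9]
scene 0.06 179 [438. 352. 100.] [431.9 351.6  22.   27.7  88.6]
scene 0.115 69 [433. 352. 121.] [431.8 351.6  21.6  26.   88.3]
-66 13 [ 1. 47.]; -60 4 [48. 49.]; -54 10 [34. 50.]; -48 60 [21. 25.]; -42 41 [15. 24.]; -36 49 [16. 58.]; -30 70 [18. 53.]; -24 56 [16. 45.]; -18 43 [17. 41.]; -12 42 [16. 44.]; -6 45 [16. 19.]; 0 47 [16. 20.]; 6 49 [16. 41.]; 12 51 [16. 44.]; 18 47 [16. 42.]; 24 43 [15. 20.]; 30 38 [15. 26.]; 36 40 [16. 18.]; 42 41 [16. 21.]; 48 74 [18. 55.]; 54 44 [26. 53.]; 60 174 [12. 25.]; 66 62 [-0.  4.]; 
bottle 446 [ 0.69190733 -0.41318682  0.14038262]
side 0.014 592 [432. 363.  24.] [432.  364.2  13.7 109.7  85.5]
side 0.06 497 [431. 359. 103.] [431.5 352.4  24.7  22.   88.8]
side 0.115 209 [432. 354. 122.] [431.6 352.1  24.2  22.   88.8]
-66 41 [1. 3.]; -60 44 [ 1. 34.]; -54 61 [ 2. 25.]; -48 42 [25. 47.]; -42 45 [17. 50.]; -36 28 [17. 59.]; -30 20 [17. 22.]; -24 36 [17. 33.]; -18 42 [17. 19.]; -12 50 [17. 20.]; -6 50 [17. 19.]; 0 45 [17. 35.]; 6 44 [16. 19.]; 12 43 [17. 46.]; 18 45 [17. 20.]; 24 49 [17. 44.]; 30 51 [16. 18.]; 36 47 [17. 47.]; 42 47 [17. 53.]; 48 28 [17. 60.]; 54 33 [18. 26.]; 60 19 [25. 26.]; 66 9 [2. 2.]; 
bottle 463 [ 0.68042074 -0.40904242  0.1403419 ]
t 0.1 tcp [ 180.  -572.1  221.6] yaw 17.46 zax [-0.     0.002 -1.   ] open 88.1 gf 0.0 j6 -0.06 F [0.3 0.  0.5]
-> [ 0.9539 -0.8994  0.0049] twist 0.0992
```

Emit:
arm_command(series=[{"z":-0.1},{"z":-0.16},{"x":0.95,"y":-0.9,"z":-0.16,"twist":0.3},{"x":0.95,"y":-0.9,"z":-0.16,"twist":0.3},{"x":0.95,"y":-0.9,"z":-0.16,"twist":0.3},{"x":0.95,"y":-0.9,"z":-0.16,"twist":0.3},{"x":0.95,"y":-0.9,"z":-0.16,"twist":0.3},{"x":0.95,"y":-0.9,"z":-0.16,"twist":0.3}], gripper=1)

```text
invalid input at $.series[0]: expected keys x, y, z, twist
```

```bash
python3 -c "
from m import *
go(500,0,250,-1.8);go(425,345,250,-1.8)"
```

```text
t 0.1 tcp [ 180.  -572.1  221.6] yaw 17.46 zax [-0.     0.002 -1.   ] open 88.1 gf 0.0 j6 -0.06 F [0.3 0.  0.5]
-> [ 0.9539 -0.8995 -0.0551] twist 0.4281
t 0.1 tcp [ 180.  -572.1  221.6] yaw 17.46 zax [-0.     0.002 -1.   ] open 88.1 gf 0.0 j6 -0.06 F [0.3 0.  0.5]
-> [ 1.0179 -1.6027 -0.0539] twist 0.4281
```

Emit:
arm_command(series=[{"x":0,"y":0,"z":-0.1,"twist":0},{"x":0,"y":0,"z":-0.16,"twist":0},{"x":0.95,"y":-0.9,"z":-0.16,"twist":0.4},{"x":0.95,"y":-0.9,"z":-0.16,"twist":0.4},{"x":0.95,"y":-0.9,"z":-0.16,"twist":0.4},{"x":0.95,"y":-0.9,"z":-0.16,"twist":0.4},{"x":0.95,"y":-0.9,"z":-0.16,"twist":0.4},{"x":0.95,"y":-0.9,"z":-0.16,"twist":0.4}], gripper=1)

```text
time_s: 0.9
tcp_pos: [0.3263, -0.3083, 0.3022]
orientation: [1.0, -0.005, -0.0, -0.0]
contact_force: [1.0, -0.9, 0.5]
opening: 0.0877
grasp_force: 0.0
```

```bash
python3 -c "
from m import *
go(500,0,250,-1.8);go(425,345,250,-1.8)"
```

```text
t 0.9 tcp [ 326.3 -308.3  302.2] yaw -0.56 zax [-0.  0. -1.] open 87.7 gf 0.0 j6 0.75 F [ 1.  -0.9  0.5]
-> [ 0.3413 -0.62    0.1046] twist 0.0275
t 0.9 tcp [ 326.3 -308.3  302.2] yaw -0.56 zax [-0.  0. -1.] open 87.7 gf 0.0 j6 0.75 F [ 1.  -0.9  0.5]
-> [ 0.1846 -1.3084  0.1048] twist 0.0275
```

Emit:
arm_command(series=[{"x":0.3,"y":-0.9,"z":0.1,"twist":0.03},{"x":0.3,"y":-0.9,"z":0.1,"twist":0.03},{"x":0.3,"y":-0.9,"z":0.1,"twist":0.03},{"x":0.3,"y":-0.9,"z":0.1,"twist":0.03},{"x":0.3,"y":-0.9,"z":0.1,"twist":0.03},{"x":0.3,"y":-0.9,"z":0.1,"twist":0.03},{"x":0.3,"y":-0.9,"z":0.1,"twist":0.03},{"x":0.3,"y":-0.9,"z":0.1,"twist":0.03}])

```text
time_s: 1.7
tcp_pos: [0.4553, 0.0681, 0.2603]
orientation: [1.0, -0.016, 0.0, 0.0]
contact_force: [-0.2, 0.6, 0.4]
opening: 0.0873
grasp_force: 0.0
```

```bash
python3 -c "
from m import *
go(425,345,250,-1.8)"
```

```text
t 1.7 tcp [455.3  68.1 260.3] yaw -1.88 zax [ 0. -0. -1.] open 87.3 gf 0.0 j6 1.68 F [-0.2  0.6  0.4]
-> [-0.0786 -0.5514  0.0205] twist -0.0017
```

Emit:
arm_command(series=[{"x":-0.078,"y":-0.55,"z":0,"twist":0},{"x":-0.078,"y":-0.55,"z":0,"twist":0},{"x":-0.078,"y":-0.55,"z":0,"twist":0},{"x":-0.078,"y":-0.55,"z":0,"twist":0},{"x":-0.078,"y":-0.55,"z":0,"twist":0},{"x":-0.078,"y":-0.55,"z":0,"twist":0},{"x":-0.078,"y":-0.55,"z":0,"twist":0},{"x":-0.078,"y":-0.55,"z":0,"twist":0}])

```text
time_s: 2.5
tcp_pos: [0.425, 0.3422, 0.26]
orientation: [1.0, -0.016, -0.0, 0.001]
contact_force: [-0.0, 0.2, 0.1]
opening: 0.0878
grasp_force: 0.0
```

```bash
cat >> m.py <<'E'
def paddle(n,x=.432,y=.352):
    c=cap(n);W=cloud(c);hsv=cv2.cvtColor(c['color'],cv2.COLOR_RGB2HSV)
    red=((hsv[...,0]<6)|(hsv[...,0]>174))&(hsv[...,1]>150)&(abs(W[...,0]-x)<.12)&(abs(W[...,1]-y)<.12)&(W[...,2]>.03)
    if red.sum()>20:
        P=W[red];zt=np.nanpercentile(P[:,2],97);P=P[P[:,2]>zt-.006];print(n,'top z',round(zt*1000),len(P),rect(P))
    b=(abs(W[...,0]-x)<.09)&(abs(W[...,1]-y)<.09)&(W[...,2]>.033)&(W[...,2]<.045)
    P=W[b];print('blade',len(P),rect(P) if len(P)>10 else '');return c
E
python3 -c "
from m import *
c=paddle('wrist');cv2.imwrite('pics/w1.png',c['color'][:,:,::-1]);paddle('side')
go(432,352,82,-1.8)"
```

```text
wrist top z 344 412 [435.8 342.2 155.5  46.1  88.2]
blade 1275 [431.  352.3  22.2 109.6  88.9]
side top z 125 190 [429.3 369.8  22.5  58.1   7.9]
blade 745 [431.7 352.6  24.  109.9  88.9]
t 2.6 tcp [425.6 341.1 260.7] yaw -1.95 zax [ 0.    -0.001 -1.   ] open 87.7 gf 0.0 j6 2.22 F [ 0.1 -0.1 -0.6]
-> [ 0.0121 -0.0224  0.3573] twist -0.0033
```

View pics/w1.png

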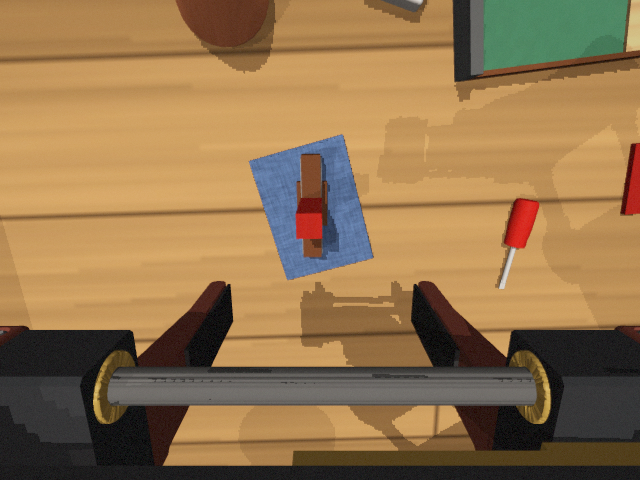

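The wrist view shows the paddle standing at px (311,210) on the mat, with the handle top at (310,220) between the open fingers. I'll descend and grip.

Emit:
arm_command(series=[{"x":0.012,"y":-0.022,"z":0.1,"twist":-0.02},{"x":0.012,"y":-0.022,"z":0.2,"twist":-0.02},{"x":0.012,"y":-0.022,"z":0.3,"twist":-0.02},{"x":0.012,"y":-0.022,"z":0.357,"twist":-0.02},{"x":0.012,"y":-0.022,"z":0.357,"twist":-0.02}])

```text
time_s: 3.1
tcp_pos: [0.4296, 0.3496, 0.0766]
orientation: [1.0, -0.01, -0.004, 0.003]
contact_force: [-0.3, -0.2, -0.8]
opening: 0.0876
grasp_force: 0.0
```

Emit:
arm_command(series=[{"x":0,"y":0,"z":0,"twist":0},{"x":0,"y":0,"z":0,"twist":0},{"x":0,"y":0,"z":0,"twist":0},{"x":0,"y":0,"z":0,"twist":0},{"x":0,"y":0,"z":0,"twist":0},{"x":0,"y":0,"z":0,"twist":0},{"x":0,"y":0,"z":0,"twist":0},{"x":0,"y":0,"z":0,"twist":0}], gripper=0)

```text
time_s: 3.9
tcp_pos: [0.4316, 0.3529, 0.0821]
orientation: [1.0, -0.009, -0.0, 0.0]
contact_force: [-1.0, 0.0, 0.4]
opening: 0.0276
grasp_force: 0.0
```

Emit:
arm_command(series=[{"x":0,"y":0,"z":-0.05,"twist":0},{"x":0,"y":0,"z":-0.1,"twist":0},{"x":0,"y":0,"z":-0.15,"twist":0},{"x":0,"y":0,"z":-0.2,"twist":0},{"x":0,"y":0,"z":-0.2,"twist":0},{"x":0,"y":0,"z":-0.2,"twist":0},{"x":0,"y":0,"z":-0.2,"twist":0}])

```text
time_s: 4.6
tcp_pos: [0.431, 0.3525, 0.1797]
orientation: [1.0, -0.009, -0.001, 0.001]
contact_force: [-0.5, 0.1, -2.2]
opening: 0.0219
grasp_force: 30.0
```

```bash
python3 -c "
from m import *
a=np.radians(5.2);ey=np.array([-np.sin(a),np.cos(a)]);print('behind A', np.array([619.5,107])+ey*-77.5+ey*-275)
go(530,0,225,0);go(648,-244,225,4)"
```

```text
behind A [ 651.44798452 -244.04925051]
t 4.6 tcp [431.  352.5 179.7] yaw -0.99 zax [-0.003 -0.002 -1.   ] open 21.9 gf 30.0 j6 2.21 F [-0.5  0.1 -2.2]
-> [ 0.2099  0.7017 -0.0897] twist -0.0219
t 4.6 tcp [431.  352.5 179.7] yaw -0.99 zax [-0.003 -0.002 -1.   ] open 21.9 gf 30.0 j6 2.21 F [-0.5  0.1 -2.2]
-> [ 0.4542  1.1855 -0.0894] twist -0.1108
```

Emit:
arm_command(series=[{"x":0.028,"y":0.075,"z":0,"twist":0},{"x":0.056,"y":0.15,"z":0,"twist":0},{"x":0.085,"y":0.225,"z":0,"twist":0},{"x":0.114,"y":0.3,"z":0,"twist":-0.03},{"x":0.142,"y":0.375,"z":0,"twist":-0.06},{"x":0.17,"y":0.45,"z":0,"twist":-0.09},{"x":0.2,"y":0.525,"z":0,"twist":-0.12},{"x":0.228,"y":0.6,"z":0,"twist":-0.14}])

```text
time_s: 5.4
tcp_pos: [0.5401, 0.0494, 0.1799]
orientation: [0.999, 0.047, -0.002, -0.0]
contact_force: [0.7, 0.4, -2.6]
opening: 0.0219
grasp_force: 30.0
```

```bash
python3 -c "
from m import *
go(650,-245,180,5)"
```

```text
t 5.4 tcp [540.1  49.4 179.9] yaw 5.36 zax [-0.003  0.    -1.   ] open 21.9 gf 30.0 j6 1.51 F [ 0.7  0.4 -2.6]
-> [ 0.1639  0.6067 -0.0008] twist 0.008
```

Emit:
arm_command(series=[{"x":0.02,"y":0.075,"z":0,"twist":0},{"x":0.04,"y":0.15,"z":0,"twist":0},{"x":0.06,"y":0.225,"z":0,"twist":0},{"x":0.08,"y":0.3,"z":0,"twist":0},{"x":0.1,"y":0.375,"z":0,"twist":0},{"x":0.12,"y":0.45,"z":0,"twist":0},{"x":0.142,"y":0.525,"z":0,"twist":0},{"x":0.164,"y":0.605,"z":0,"twist":0}])

```text
time_s: 6.2
tcp_pos: [0.6499, -0.2436, 0.1795]
orientation: [0.999, 0.047, -0.002, -0.001]
contact_force: [0.3, 0.2, -1.7]
opening: 0.0217
grasp_force: 30.0
```

Emit:
arm_command(series=[{"x":0,"y":0,"z":0,"twist":0},{"x":0,"y":0,"z":0,"twist":0}])

```text
time_s: 6.4
tcp_pos: [0.6494, -0.2431, 0.1788]
orientation: [0.999, 0.046, -0.002, -0.001]
contact_force: [0.5, 0.2, -2.9]
opening: 0.0217
grasp_force: 30.0
```

```bash
python3 -c "
from m import *
go(650,-245,180,5)
for n in('side','scene'):
    c=cap(n,n+'2');W=cloud(c)
    q=(abs(W[...,0]-.65)<.09)&(W[...,1]<-.2)&(W[...,1]>-.3)&(W[...,2]>.075)&(W[...,2]<.135)
    P=W[q];print(n,len(P),rect(P),np.percentile(P[:,2],[1,99]))
    v,u=np.nonzero(q);print(u.min(),u.max(),v.min(),v.max())
    # sticks: points 40-62mm above the table along the track
    a=np.radians(5.2);ex=np.array([np.cos(a),np.sin(a)]);ey=np.array([-ex[1],ex[0]]);e=np.array([.6195,.107])-ey*.0775
    L=np.stack([(W[...,:2]-e)@ex,(W[...,:2]-e)@ey],-1)
    for lo,hi in((-.3,-.12),(-.12,.12)):
        q=(abs(L[...,0])<.06)&(W[...,2]>.052)&(W[...,2]<.064)&(L[...,1]>lo)&(L[...,1]<hi)
        print(n,'discs',q.sum(),[ (round(L[q&(s*L[...,0]>0)][:,0].mean()*1000),round(L[q&(s*L[...,0]>0)][:,1].mean()*1000)) for s in(-1,1)])
"
```

```text
t 6.4 tcp [ 649.4 -243.1  178.8] yaw 5.22 zax [-0.005  0.002 -1.   ] open 21.7 gf 30.0 j6 1.07 F [ 0.5  0.2 -2.9]
-> [ 0.0009  0.004  -0.0025] twist 0.005
side 644 [ 650.7 -239.1  110.6   33.7    6.2] [0.08917794 0.13331946]
272 313 181 198
side discs 56 [(-42, -222), (41, -221)]
side discs 76 [(-41, -39), (42, -39)]
scene 406 [ 652.1 -238.8  111.    30.     4.7] [0.09116003 0.13189951]
245 272 203 236
scene discs 65 [(-40, -224), (44, -225)]
scene discs 71 [(-39, -43), (44, -44)]
```

View pics/side2.png

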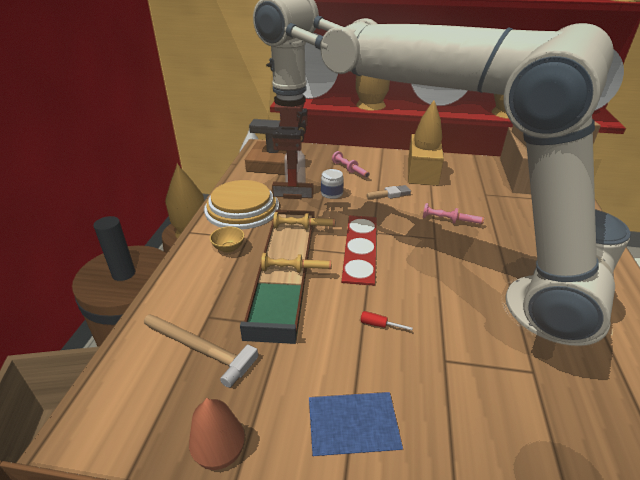

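Side view: paddle hangs level at px (292,190), just behind the far stick's (300,221) and aligned with the track. I'll lower it part way and check the blade height.

Emit:
arm_command(series=[{"x":0.004,"y":0.004,"z":0.05,"twist":0},{"x":0.004,"y":0.004,"z":0.1,"twist":0},{"x":0.004,"y":0.004,"z":0.11,"twist":0},{"x":0.004,"y":0.004,"z":0.11,"twist":0},{"x":0.004,"y":0.004,"z":0.11,"twist":0}])

```text
time_s: 7.0
tcp_pos: [0.6528, -0.2438, 0.1291]
orientation: [0.999, 0.047, 0.001, 0.0]
contact_force: [0.0, -0.3, -1.8]
opening: 0.022
grasp_force: 30.0
```

```bash
python3 -c "
from m import *
go(651,-245,115,5.2)
a=np.radians(5.2);ex=np.array([np.cos(a),np.sin(a)]);ey=np.array([-ex[1],ex[0]]);e=np.array([.6195,.107])-ey*.0775
for n in('side','scene','wrist'):
    c=cap(n);W=cloud(c)
    L=np.stack([(W[...,:2]-e)@ex,(W[...,:2]-e)@ey],-1)
    q=(abs(abs(L[...,0])-.035)<.015)&(abs(L[...,1]+.274)<.012)&(W[...,2]>.03)&(W[...,2]<.1)
    z=W[...,2][q]*1000;print(n,len(z),np.histogram(z,np.arange(30,100,3)) if len(z) else '')
"
```

```text
t 7.0 tcp [ 652.8 -243.8  129.1] yaw 5.36 zax [ 0.002 -0.001 -1.   ] open 22.0 gf 30.0 j6 1.07 F [ 0.  -0.3 -1.8]
-> [-0.0038  0.0019  0.0282] twist 0.0036
side 292 (array([ 0,  0,  0, 10, 13, 13, 15, 19, 19, 17, 24, 17, 19, 19, 40, 63,  4,
        0,  0,  0,  0,  0,  0]), array([30, 33, 36, 39, 42, 45, 48, 51, 54, 57, 60, 63, 66, 69, 72, 75, 78,
       81, 84, 87, 90, 93, 96, 99]))
scene 182 (array([ 0,  0,  0,  4,  6, 10,  9,  4,  5,  9, 10,  7,  9, 13, 44, 43,  8,
        1,  0,  0,  0,  0,  0]), array([30, 33, 36, 39, 42, 45, 48, 51, 54, 57, 60, 63, 66, 69, 72, 75, 78,
       81, 84, 87, 90, 93, 96, 99]))
wrist 1744 (array([   0,    0,    0,    2,    2,    2,   17,   24,    0,    0,    0,
          0,    0,   23,  559, 1115,    0,    0,    0,    0,    0,    0,
          0]), array([30, 33, 36, 39, 42, 45, 48, 51, 54, 57, 60, 63, 66, 69, 72, 75, 78,
       81, 84, 87, 90, 93, 96, 99]))
```

Emit:
arm_command(series=[{"x":-0.004,"y":0,"z":0.012,"twist":0},{"x":-0.004,"y":0,"z":0.024,"twist":0},{"x":-0.004,"y":0,"z":0.024,"twist":0},{"x":-0.004,"y":0,"z":0.024,"twist":0},{"x":-0.004,"y":-0.01,"z":0.024,"twist":0},{"x":-0.004,"y":-0.02,"z":0.024,"twist":0},{"x":-0.004,"y":-0.03,"z":0.024,"twist":0},{"x":-0.004,"y":-0.04,"z":0.024,"twist":0}])

```text
time_s: 7.95
tcp_pos: [0.6485, -0.2242, 0.1153]
orientation: [0.999, 0.046, 0.0, 0.0]
contact_force: [0.3, 0.4, -2.5]
opening: 0.0218
grasp_force: 30.0
```

Emit:
arm_command(series=[{"x":0,"y":-0.012,"z":0,"twist":0},{"x":0,"y":-0.024,"z":0,"twist":0},{"x":0,"y":-0.036,"z":0,"twist":0},{"x":0,"y":-0.048,"z":0,"twist":0},{"x":0,"y":-0.06,"z":0,"twist":0},{"x":0,"y":-0.072,"z":0,"twist":0},{"x":0,"y":-0.084,"z":0,"twist":0},{"x":0,"y":-0.096,"z":0,"twist":0}])

```text
time_s: 8.75
tcp_pos: [0.644, -0.1764, 0.1152]
orientation: [0.999, 0.046, -0.0, 0.0]
contact_force: [0.8, -0.1, -2.2]
opening: 0.0222
grasp_force: 30.0
```

```bash
cat >> m.py <<'E'
a=np.radians(5.2);ex=np.array([np.cos(a),np.sin(a)]);ey=np.array([-ex[1],ex[0]]);e=np.array([.6195,.107])-ey*.0775
def sticks(names=('side','scene')):
    s=arm.observe();t=s['tcp_pos'][:2]-e;print('tcp local',np.round([t@ex*1000,t@ey*1000,s['tcp_pos'][2]*1000],1),'F',np.round(s['contact_force'],1),'open',round(s['opening']*1000,1))
    for n in names:
        c=cap(n);W=cloud(c);hsv=cv2.cvtColor(c['color'],cv2.COLOR_RGB2HSV).astype(int)
        L=np.stack([(W[...,:2]-e)@ex,(W[...,:2]-e)@ey],-1)*1000
        q=(hsv[...,0]>15)&(hsv[...,0]<27)&(hsv[...,1]>110)&(abs(L[...,0])<125)&(W[...,2]>.032)&(W[...,2]<.07)&(L[...,1]>-290)&(L[...,1]<150)
        for k in comps(q,25):
            P=L[k];o=[]
            for lo,hi in((-120,-60),(-50,-33),(33,52)):
                m=(P[:,0]>lo)&(P[:,0]<hi);o.append((int(np.median(P[m,0])),int(np.median(P[m,1])),m.sum()) if m.sum()>4 else None)
            print(n,k.sum(),'sock/drip/foot',o,'zmax',round(W[k][:,2].max()*1000))
    return c
E
python3 -c "
from m import *
sticks()"
```

```text
tcp local [  -1.3 -206.9  115.2] F [ 0.8 -0.1 -2.2] open 22.2
side 83 sock/drip/foot [None, None, None] zmax 55
side 306 sock/drip/foot [None, (-41, -164, np.int64(74)), (39, -163, np.int64(69))] zmax 62
side 171 sock/drip/foot [(-87, -168, np.int64(149)), None, None] zmax 51
side 33 sock/drip/foot [None, None, None] zmax 43
side 385 sock/drip/foot [None, (-40, -31, np.int64(83)), (40, -32, np.int64(98))] zmax 63
side 207 sock/drip/foot [(-86, -37, np.int64(181)), None, None] zmax 51
scene 376 sock/drip/foot [(-87, -169, np.int64(93)), (-37, -167, np.int64(75)), (45, -169, np.int64(86))] zmax 63
scene 394 sock/drip/foot [(-86, -41, np.int64(93)), (-37, -40, np.int64(78)), (45, -42, np.int64(93))] zmax 64
scene 56 sock/drip/foot [None, None, None] zmax 55
scene 47 sock/drip/foot [None, None, None] zmax 45
```

Emit:
arm_command(series=[{"x":0,"y":-0.012,"z":0,"twist":0},{"x":0,"y":-0.024,"z":0,"twist":0},{"x":0,"y":-0.036,"z":0,"twist":0},{"x":0,"y":-0.048,"z":0,"twist":0},{"x":0,"y":-0.06,"z":0,"twist":0},{"x":0,"y":-0.072,"z":0,"twist":0},{"x":0,"y":-0.084,"z":0,"twist":0},{"x":0,"y":-0.096,"z":0,"twist":0}])

```text
time_s: 9.65
tcp_pos: [0.6395, -0.1285, 0.1152]
orientation: [0.999, 0.046, 0.0, -0.0]
contact_force: [0.0, 0.4, -2.5]
opening: 0.022
grasp_force: 30.0
```

Emit:
arm_command(series=[{"x":0,"y":-0.012,"z":0,"twist":0},{"x":0,"y":-0.024,"z":0,"twist":0},{"x":0,"y":-0.036,"z":0,"twist":0},{"x":0,"y":-0.048,"z":0,"twist":0},{"x":0,"y":-0.06,"z":0,"twist":0},{"x":0,"y":-0.072,"z":0,"twist":0},{"x":0,"y":-0.084,"z":0,"twist":0},{"x":0,"y":-0.096,"z":0,"twist":0}])

```text
time_s: 10.45
tcp_pos: [0.6351, -0.0809, 0.1152]
orientation: [0.999, 0.046, 0.0, 0.0]
contact_force: [1.6, -1.2, -2.5]
opening: 0.0216
grasp_force: 30.0
```

```bash
python3 -c "
from m import *
sticks()"
```

```text
tcp local [  -1.5 -111.   115.2] F [ 1.6 -1.2 -2.5] open 21.6
side 84 sock/drip/foot [None, None, None] zmax 55
side 35 sock/drip/foot [None, None, None] zmax 43
side 727 sock/drip/foot [None, (-41, -34, np.int64(159)), (39, -36, np.int64(179))] zmax 63
side 196 sock/drip/foot [(-86, -72, np.int64(173)), None, None] zmax 51
side 214 sock/drip/foot [(-87, -28, np.int64(183)), None, None] zmax 51
scene 788 sock/drip/foot [(-86, -66, np.int64(190)), (-38, -52, np.int64(155)), (45, -53, np.int64(185))] zmax 63
scene 53 sock/drip/foot [None, None, None] zmax 56
scene 45 sock/drip/foot [None, None, None] zmax 44
```

Emit:
arm_command(series=[{"x":0,"y":-0.012,"z":0,"twist":0},{"x":0,"y":-0.024,"z":0,"twist":0},{"x":0,"y":-0.036,"z":0,"twist":0},{"x":0,"y":-0.048,"z":0,"twist":0},{"x":0,"y":-0.06,"z":0,"twist":0},{"x":0,"y":-0.072,"z":0,"twist":0},{"x":0,"y":-0.084,"z":0,"twist":0},{"x":0,"y":-0.096,"z":0,"twist":0}])

```text
time_s: 11.35
tcp_pos: [0.6305, -0.0327, 0.1151]
orientation: [0.999, 0.046, -0.0, -0.0]
contact_force: [0.1, -0.3, -3.1]
opening: 0.022
grasp_force: 30.0
```

Emit:
arm_command(series=[{"x":0,"y":-0.012,"z":0,"twist":0},{"x":0,"y":-0.024,"z":0,"twist":0},{"x":0,"y":-0.036,"z":0,"twist":0},{"x":0,"y":-0.048,"z":0,"twist":0},{"x":0,"y":-0.06,"z":0,"twist":0},{"x":0,"y":-0.072,"z":0,"twist":0},{"x":0,"y":-0.084,"z":0,"twist":0},{"x":0,"y":-0.096,"z":0,"twist":0}])

```text
time_s: 12.15
tcp_pos: [0.6262, 0.0147, 0.1152]
orientation: [0.999, 0.046, 0.0, 0.0]
contact_force: [-0.5, 0.2, -2.1]
opening: 0.0218
grasp_force: 30.0
```

```bash
python3 -c "
from m import *
sticks()"
```

```text
tcp local [ -1.7 -15.  115.2] F [-0.5  0.2 -2.1] open 21.8
side 82 sock/drip/foot [None, None, None] zmax 55
side 33 sock/drip/foot [None, None, None] zmax 42
side 805 sock/drip/foot [None, (-41, 56, np.int64(186)), (39, 57, np.int64(201))] zmax 59
side 211 sock/drip/foot [(-86, 22, np.int64(185)), None, None] zmax 47
side 231 sock/drip/foot [(-86, 65, np.int64(200)), None, None] zmax 46
scene 727 sock/drip/foot [(-83, 58, np.int64(149)), (-38, 42, np.int64(157)), (45, 47, np.int64(161))] zmax 58
scene 50 sock/drip/foot [None, None, None] zmax 55
scene 46 sock/drip/foot [None, None, None] zmax 44
```

Emit:
arm_command(series=[{"x":0,"y":-0.01,"z":0,"twist":0},{"x":0,"y":-0.02,"z":0,"twist":0},{"x":0,"y":-0.03,"z":0,"twist":0},{"x":0,"y":-0.04,"z":0,"twist":0},{"x":0,"y":-0.04,"z":0,"twist":0},{"x":0,"y":-0.04,"z":0,"twist":0},{"x":0,"y":-0.04,"z":0,"twist":0},{"x":0,"y":-0.04,"z":0,"twist":0}])

```text
time_s: 13.05
tcp_pos: [0.6243, 0.0343, 0.1149]
orientation: [0.999, 0.046, -0.0, -0.0]
contact_force: [-0.1, -0.5, -2.7]
opening: 0.0217
grasp_force: 30.0
```

Emit:
arm_command(series=[{"x":0,"y":0.01,"z":0,"twist":0},{"x":0,"y":0.03,"z":0,"twist":0},{"x":0,"y":0.06,"z":0,"twist":0},{"x":0,"y":0.06,"z":-0.08,"twist":0},{"x":0,"y":0.06,"z":-0.16,"twist":0},{"x":0,"y":0.06,"z":-0.16,"twist":0},{"x":0,"y":0.06,"z":-0.16,"twist":0}])

```text
time_s: 13.75
tcp_pos: [0.6278, 0.0032, 0.1964]
orientation: [0.999, 0.046, 0.001, 0.0]
contact_force: [0.7, -0.7, -3.3]
opening: 0.0218
grasp_force: 30.0
```

```bash
python3 -c "
from m import *
sticks();sticks(['wrist'])
s=cap('scene');W=cloud(s);hsv=cv2.cvtColor(s['color'],cv2.COLOR_RGB2HSV).astype(int)
q=(hsv[...,0]>98)&(hsv[...,0]<125)&(hsv[...,1]>90)&(abs(W[...,0]-.42)<.12)&(abs(W[...,1]-.35)<.12);print('mat',rect(W[q]))
go(421,351,195,-1)"
```

```text
tcp local [ -1.1 -26.6 196.4] F [ 0.7 -0.7 -3.3] open 21.8
side 81 sock/drip/foot [None, None, None] zmax 54
side 30 sock/drip/foot [None, None, None] zmax 44
side 846 sock/drip/foot [None, (-41, 77, np.int64(195)), (39, 79, np.int64(217))] zmax 59
side 210 sock/drip/foot [(-86, 43, np.int64(186)), None, None] zmax 47
side 234 sock/drip/foot [(-86, 89, np.int64(202)), None, None] zmax 47
scene 787 sock/drip/foot [(-87, 72, np.int64(203)), (-38, 62, np.int64(153)), (45, 66, np.int64(170))] zmax 59
scene 49 sock/drip/foot [None, None, None] zmax 56
scene 49 sock/drip/foot [None, None, None] zmax 42
tcp local [ -2.3 -26.  193. ] F [-0.5 -0.6 -2.9] open 22.0
wrist 625 sock/drip/foot [None, None, None] zmax 53
wrist 496 sock/drip/foot [None, None, None] zmax 42
wrist 8010 sock/drip/foot [(-80, 73, np.int64(1702)), (-38, 59, np.int64(1553)), (41, 61, np.int64(1497))] zmax 57
mat [420.3 350.4 145.8 103.9  13.5]
t 13.95 tcp [626.3   4.1 192.5] yaw 5.3 zax [-0.004  0.    -1.   ] open 21.6 gf 30.0 j6 1.43 F [ 0.4 -0.4 -2.7]
-> [-0.3448 -0.7289 -0.0032] twist 0.14
```

Emit:
arm_command(series=[{"x":-0.04,"y":-0.085,"z":0,"twist":0.02},{"x":-0.08,"y":-0.17,"z":0,"twist":0.04},{"x":-0.12,"y":-0.255,"z":0,"twist":0.06},{"x":-0.16,"y":-0.34,"z":0,"twist":0.08},{"x":-0.2,"y":-0.425,"z":0,"twist":0.1},{"x":-0.24,"y":-0.51,"z":0,"twist":0.12},{"x":-0.28,"y":-0.6,"z":0,"twist":0.14},{"x":-0.32,"y":-0.68,"z":0,"twist":0.14}])

```text
time_s: 14.75
tcp_pos: [0.4345, 0.3295, 0.1936]
orientation: [1.0, -0.009, -0.001, 0.001]
contact_force: [2.2, 0.7, -2.4]
opening: 0.0219
grasp_force: 30.0
```

Emit:
arm_command(series=[{"x":-0.025,"y":-0.05,"z":0,"twist":0},{"x":-0.025,"y":-0.05,"z":0,"twist":0},{"x":-0.025,"y":-0.05,"z":0,"twist":0}])

```text
time_s: 15.05
tcp_pos: [0.4237, 0.3532, 0.1938]
orientation: [1.0, -0.008, -0.001, 0.001]
contact_force: [-0.3, -0.6, -1.1]
opening: 0.0218
grasp_force: 30.0
```

```bash
python3 -c "
from m import *
go(421,351,110,-1)
for n in('side','scene'):
    W=cloud(cap(n));q=(abs(W[...,0]-.421)<.08)&(abs(W[...,1]-.351)<.05)&(W[...,2]>.06)&(W[...,2]<.14)
    d=W[q];print(n,rect(d),np.percentile(d[:,2],[.5,1,3]))
    d=d[abs(abs(d[:,0]-.421)-.035)<.015];print(np.histogram(d[:,2]*1000,np.arange(80,150,3))[0])
"
```

```text
t 15.05 tcp [423.7 353.2 193.8] yaw -0.9 zax [-0.001 -0.002 -1.   ] open 21.8 gf 30.0 j6 2.22 F [-0.3 -0.6 -1.1]
-> [-0.0052  0.0042  0.1676] twist 0.0023
side [426.6 356.   29.4 109.7  88.9] [0.10389894 0.10443304 0.10595051]
[  0   0   0   0   0   0   0   5  25  42  44  57  53  46  41  44  49  47
  62 274   0   0   0]
scene [431.  351.2  34.1 106.7  89.4] [0.10326796 0.10438582 0.10509113]
[ 0  0  0  0  0  0  0  1  3  2  5  5 10  2  1  2  1  0 12 37  0  0  0]
```

Emit:
arm_command(series=[{"x":-0.005,"y":0.004,"z":0.06,"twist":0},{"x":-0.005,"y":0.004,"z":0.12,"twist":0},{"x":-0.005,"y":0.004,"z":0.17,"twist":0},{"x":-0.005,"y":0.004,"z":0.188,"twist":0},{"x":-0.005,"y":0.004,"z":0.197,"twist":0},{"x":-0.005,"y":0.004,"z":0.197,"twist":0},{"x":-0.005,"y":0.004,"z":0.197,"twist":0},{"x":-0.005,"y":0.004,"z":0.197,"twist":0}])

```text
time_s: 15.95
tcp_pos: [0.4225, 0.3517, 0.0984]
orientation: [1.0, -0.009, 0.001, -0.001]
contact_force: [0.5, -0.1, -2.5]
opening: 0.0215
grasp_force: 30.0
```

```bash
python3 -c "
from m import *
go(421,351,97,-1)"
```

```text
t 15.95 tcp [422.5 351.7  98.4] yaw -0.99 zax [ 0.002  0.002 -1.   ] open 21.5 gf 30.0 j6 2.22 F [ 0.5 -0.1 -2.5]
-> [-0.0029  0.0015  0.0028] twist 0.0002
```

Emit:
arm_command(series=[{"x":0,"y":0,"z":0.004,"twist":0},{"x":0,"y":0,"z":0.008,"twist":0},{"x":0,"y":0,"z":0.008,"twist":0},{"x":0,"y":0,"z":0.008,"twist":0}])

```text
time_s: 16.35
tcp_pos: [0.4223, 0.3516, 0.0938]
orientation: [1.0, -0.009, 0.001, -0.001]
contact_force: [1.0, -0.3, 3.6]
opening: 0.0219
grasp_force: 30.0
```

Emit:
arm_command(series=[{"x":0,"y":0,"z":0,"twist":0},{"x":0,"y":0,"z":0,"twist":0},{"x":0,"y":0,"z":0,"twist":0},{"x":0,"y":0,"z":0,"twist":0},{"x":0,"y":0,"z":0,"twist":0},{"x":0,"y":0,"z":0,"twist":0},{"x":0,"y":0,"z":0,"twist":0},{"x":0,"y":0,"z":0,"twist":0}], gripper=1)

```text
time_s: 17.15
tcp_pos: [0.4218, 0.3513, 0.0927]
orientation: [1.0, -0.009, 0.0, 0.0]
contact_force: [-0.5, -0.5, -0.1]
opening: 0.0825
grasp_force: 0.0
```

Emit:
arm_command(series=[{"x":0,"y":0,"z":-0.06,"twist":0},{"x":0,"y":0,"z":-0.14,"twist":0},{"x":0,"y":0,"z":-0.22,"twist":0},{"x":0,"y":0,"z":-0.22,"twist":0},{"x":0,"y":0,"z":-0.22,"twist":0}])

```text
time_s: 17.65
tcp_pos: [0.4222, 0.3517, 0.204]
orientation: [1.0, -0.009, 0.001, -0.001]
contact_force: [-0.3, -0.6, -0.9]
opening: 0.0879
grasp_force: 0.0
```

```bash
python3 -c "
from m import *
paddle('wrist',.421,.351);paddle('side',.421,.351)
sticks()
go(*(e*1000+ex*-88*1+ey*90),200,5.2)"
```

```text
wrist top z 287 390 [432.6 351.6 155.8  45.5  89. ]
blade 1583 [424.9 351.1  22.  110.1  88.8]
side top z 125 178 [417.6 377.6  24.7  80.7  16.9]
blade 737 [425.6 351.5  24.  110.1  89.1]
tcp local [-175.2  338.5  201.2] F [ 0.1 -0.7 -0.7] open 87.8
side 87 sock/drip/foot [None, None, None] zmax 55
side 32 sock/drip/foot [None, None, None] zmax 43
side 854 sock/drip/foot [None, (-41, 77, np.int64(194)), (39, 78, np.int64(213))] zmax 58
side 215 sock/drip/foot [(-87, 43, np.int64(192)), None, None] zmax 47
side 234 sock/drip/foot [(-87, 89, np.int64(200)), None, None] zmax 47
scene 781 sock/drip/foot [(-86, 72, np.int64(198)), (-38, 61, np.int64(161)), (45, 64, np.int64(163))] zmax 60
scene 48 sock/drip/foot [None, None, None] zmax 55
scene 50 sock/drip/foot [None, None, None] zmax 45
t 17.85 tcp [421.2 350.9 200.7] yaw -0.98 zax [-0.003 -0.002 -1.   ] open 87.9 gf 0.0 j6 2.22 F [ 0.1 -0.5 -0.1]
-> [0.2272 0.4751 0.0017] twist -0.1374
```

Emit:
arm_command(series=[{"x":0.18,"y":0.475,"z":0,"twist":-0.137},{"x":0.18,"y":0.475,"z":0,"twist":-0.137},{"x":0.18,"y":0.475,"z":0,"twist":-0.137},{"x":0.18,"y":0.475,"z":0,"twist":-0.137},{"x":0.18,"y":0.475,"z":0,"twist":-0.137},{"x":0.18,"y":0.475,"z":0,"twist":-0.137},{"x":0.18,"y":0.475,"z":0,"twist":-0.137},{"x":0.18,"y":0.475,"z":0,"twist":-0.137}], gripper=0.39)

```text
time_s: 18.65
tcp_pos: [0.5072, 0.1131, 0.2019]
orientation: [0.999, 0.045, -0.001, -0.0]
contact_force: [0.6, 1.0, 0.2]
opening: 0.0345
grasp_force: 0.0
```

```bash
cat >> m.py <<'E'
def socks():
    c=cap('wrist');W=cloud(c);hsv=cv2.cvtColor(c['color'],cv2.COLOR_RGB2HSV).astype(int)
    L=np.stack([(W[...,:2]-e)@ex,(W[...,:2]-e)@ey],-1)*1000
    g=(hsv[...,0]>15)&(hsv[...,0]<27)&(hsv[...,1]>110)&(L[...,1]>-20)&(L[...,1]<150)
    q=g&(L[...,0]>-130)&(L[...,0]<-55)&(W[...,2]>.02)&(W[...,2]<.06)
    for k in comps(q,60):print('sock',k.sum(),'local rect',cv2.minAreaRect(L[k].astype(np.float32)),'ztop',np.percentile(W[k][:,2],95))
    q=g&(abs(L[...,0])<60)&(W[...,2]>.05)&(W[...,2]<.065)
    for k in comps(q,30):print('disc',k.sum(),np.round(np.median(L[k],0)),np.round(L[k].min(0)),np.round(L[k].max(0)))
    return c
E
python3 -c "
from m import *
c=socks();cv2.imwrite('pics/w3.png',c['color'][:,:,::-1])
go(*(e*1000+ex*-84+ey*88),100,5.2)"
```

```text
sock 1444 local rect ((-84.42086791992188, 83.34355926513672), (20.6041202545166, 58.713584899902344), 89.57990264892578) ztop 0.043970482255003676
sock 1478 local rect ((-84.85942077636719, 38.488014221191406), (59.60246658325195, 19.82309341430664), 0.06897897273302078) ztop 0.043966370244695664
disc 477 [42. 84.] [38. 69.] [47. 99.]
disc 456 [41. 39.] [37. 24.] [46. 55.]
disc 338 [-41.  84.] [-45.  69.] [-36.  99.]
disc 340 [-42.  39.] [-46.  24.] [-38.  53.]
t 18.7 tcp [507.1 113.5 202.2] yaw 5.27 zax [-0.001  0.    -1.   ] open 34.3 gf 0.0 j6 1.63 F [-0.6  0.1  0.9]
-> [0.0548 0.0126 0.2043] twist 0.0016
```

View pics/w3.png

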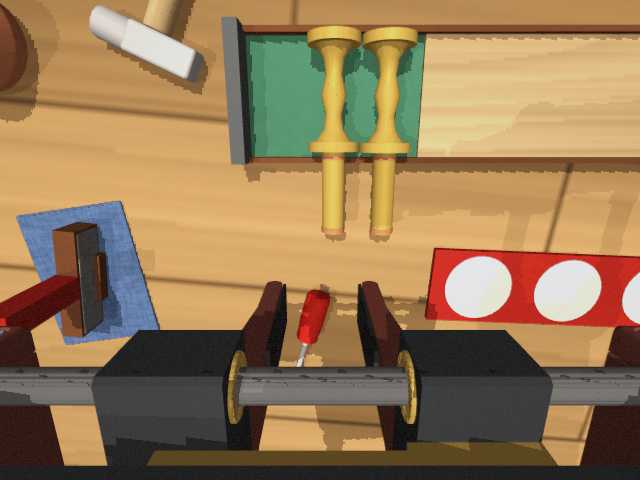

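The wrist view shows both sticks in the bay, with sockets at px (334,195) and (382,195) and the bay around them clear. I'll grip the one nearer the steel stop first.

Emit:
arm_command(series=[{"x":0.055,"y":0.0175,"z":0.09,"twist":0},{"x":0.055,"y":0.0175,"z":0.18,"twist":0},{"x":0.055,"y":0.0175,"z":0.26,"twist":0},{"x":0.055,"y":0.0175,"z":0.32,"twist":0},{"x":0.055,"y":0.0175,"z":0.355,"twist":0},{"x":0.055,"y":0.0175,"z":0.37,"twist":0},{"x":0.055,"y":0.0175,"z":0.37,"twist":0},{"x":0.055,"y":0.0175,"z":0.37,"twist":0}])

```text
time_s: 19.5
tcp_pos: [0.5364, 0.1069, 0.0191]
orientation: [0.999, 0.046, 0.001, -0.0]
contact_force: [-0.8, -0.5, 0.1]
opening: 0.0343
grasp_force: 0.0
```

Emit:
arm_command(series=[{"x":0,"y":0,"z":0,"twist":0},{"x":0,"y":0,"z":0,"twist":0},{"x":0,"y":0,"z":0,"twist":0},{"x":0,"y":0,"z":0,"twist":0},{"x":0,"y":0,"z":0,"twist":0}], gripper=0)

```text
time_s: 20.0
tcp_pos: [0.5365, 0.1062, 0.0189]
orientation: [0.999, 0.045, 0.001, -0.0]
contact_force: [-1.5, 1.0, 5.1]
opening: 0.0192
grasp_force: 30.0
```

Emit:
arm_command(series=[{"x":0.002,"y":0,"z":-0.03,"twist":0},{"x":0.004,"y":0,"z":-0.064,"twist":0},{"x":0.01,"y":0,"z":-0.095,"twist":0},{"x":0.017,"y":0,"z":-0.125,"twist":0},{"x":0.017,"y":0,"z":-0.125,"twist":0}])

```text
time_s: 20.5
tcp_pos: [0.5458, 0.1069, 0.083]
orientation: [0.999, 0.045, 0.002, -0.0]
contact_force: [-1.0, -0.3, -1.0]
opening: 0.0193
grasp_force: 30.0
```

```bash
python3 -c "
from m import *
sticks();c=cap('side');cv2.imwrite('pics/s4.png',cv2.resize(c['color'][150:350,180:420,::-1],None,fx=3,fy=3))
go(*(e*1000+ex*-64+ey*84),130,5.2)"
```

```text
tcp local [-73.4  84.1  83. ] F [-1.  -0.3 -1. ] open 19.3
side 80 sock/drip/foot [None, None, None] zmax 55
side 34 sock/drip/foot [None, None, None] zmax 43
side 570 sock/drip/foot [None, None, (38, 57, np.int64(171))] zmax 70
side 132 sock/drip/foot [(-95, 44, np.int64(131)), None, None] zmax 47
side 25 sock/drip/foot [None, (-47, 101, np.int64(6)), None] zmax 70
scene 386 sock/drip/foot [(-86, 39, np.int64(101)), (-38, 40, np.int64(77)), (45, 40, np.int64(83))] zmax 59
scene 52 sock/drip/foot [None, None, None] zmax 55
scene 176 sock/drip/foot [None, None, (39, 85, np.int64(45))] zmax 70
scene 45 sock/drip/foot [None, None, None] zmax 44
t 20.65 tcp [544.2 106.8  80.5] yaw 5.18 zax [-0. -0. -1.] open 19.5 gf 30.0 j6 1.61 F [-3.2 -0.5  2.7]
-> [ 0.022   0.0002 -0.099 ] twist -0.0005
```

View pics/s4.png

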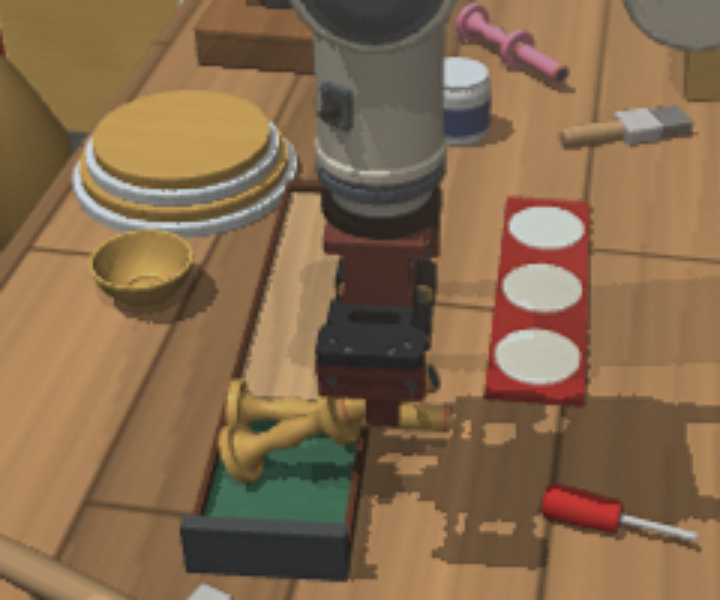

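Side crop: the stick's socket is raised in the fingers at about (370,410) and its foot rests in the bay at (240,455), so it pivots as planned. I'll continue the arc to upright.

Emit:
arm_command(series=[{"x":0.008,"y":0,"z":-0.018,"twist":0},{"x":0.016,"y":0,"z":-0.036,"twist":0},{"x":0.03,"y":0,"z":-0.054,"twist":0},{"x":0.042,"y":0,"z":-0.07,"twist":0},{"x":0.06,"y":0,"z":-0.082,"twist":0},{"x":0.08,"y":0,"z":-0.09,"twist":0},{"x":0.106,"y":0,"z":-0.094,"twist":0},{"x":0.106,"y":0,"z":-0.094,"twist":0}])

```text
time_s: 21.45
tcp_pos: [0.5983, 0.1116, 0.1273]
orientation: [0.999, 0.045, 0.0, 0.0]
contact_force: [-1.4, -0.8, -4.0]
opening: 0.0194
grasp_force: 30.0
```

```bash
python3 -c "
from m import *
s=arm.observe();print(s['tcp_pos'],s['contact_force'],s['opening'],s['grasp_force'])
c=cap('side');cv2.imwrite('pics/s5.png',cv2.resize(c['color'][150:350,180:420,::-1],None,fx=3,fy=3))"
```

```text
[0.59829915 0.11164399 0.12728383] [-1.37185903 -0.75234644 -3.95570367] 0.019393838124737564 29.99927580356598
```

View pics/s5.png

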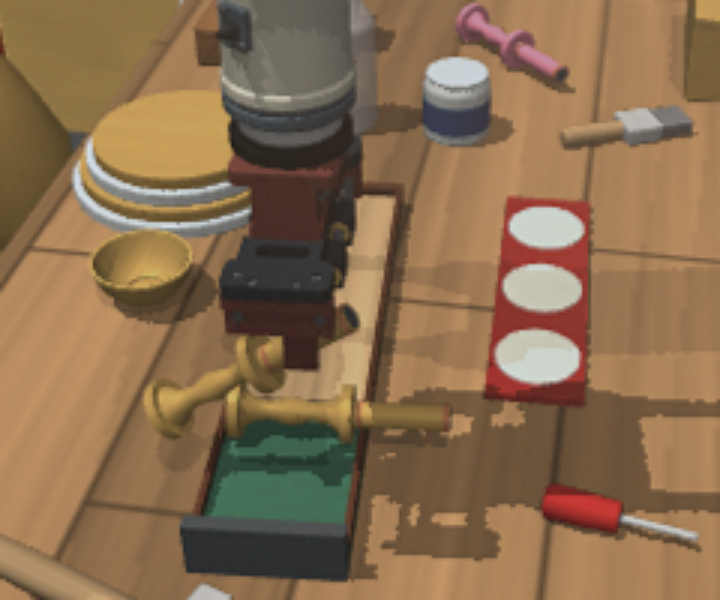

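Side crop: the stick is held at about 30° below level (foot at (165,410), socket in the fingers at (290,345)), because pad friction holds it against gravity. An abrupt upward start with a soft stop should swing it down.

Emit:
arm_command(series=[{"x":0,"y":0,"z":-0.1,"twist":0},{"x":0,"y":0,"z":-0.19,"twist":0},{"x":0,"y":0,"z":-0.25,"twist":0},{"x":0,"y":0,"z":-0.29,"twist":0},{"x":0,"y":0,"z":-0.31,"twist":0},{"x":0,"y":0,"z":-0.32,"twist":0},{"x":0,"y":0,"z":-0.32,"twist":0}])

```text
time_s: 22.2
tcp_pos: [0.5969, 0.1116, 0.2866]
orientation: [0.999, 0.045, -0.0, 0.0]
contact_force: [-1.4, -0.2, -4.4]
opening: 0.0195
grasp_force: 30.0
```

```bash
cat >> m.py <<'E'
def held(names=('side','scene')):
    "fit axis line of brass points near the tool"
    s=arm.observe();t=s['tcp_pos'];g=t+[0,0,.019];print('tcp',np.round(t*1000,1),'F',np.round(s['contact_force'],1),'open',round(s['opening']*1000,1),'gf',round(s['grasp_force'],1))
    for n in names:
        c=cap(n);W=cloud(c);hsv=cv2.cvtColor(c['color'],cv2.COLOR_RGB2HSV).astype(int)
        q=(hsv[...,0]>14)&(hsv[...,0]<28)&(hsv[...,1]>110)&(np.linalg.norm(W-g,axis=-1)<.19)&(W[...,2]>.03 if g[2]<.17 else W[...,2]>.07)
        ks=comps(q,20)
        for k in ks:
            P=W[k];m=P.mean(0);u,sv,vt=np.linalg.svd(P-m);d=vt[0]*np.sign(-vt[0][2])
            print(n,k.sum(),'mean',np.round(m*1000),'axis',np.round(d,2),'tilt below level',round(np.degrees(np.arcsin(-d[2]))),'z',np.round([P[:,2].min()*1000,P[:,2].max()*1000]),'far end',np.round(P[np.argmin(P[:,2])]*1000))
E
python3 -c "
from m import *
held()"
```

```text
tcp [596.9 111.6 286.6] F [-1.4 -0.2 -4.4] open 19.5 gf 30.0
side 96 mean [580. 118. 315.] axis [ 0.23 -0.16 -0.96] tilt below level 74 z [288. 330.] far end [587.  98. 288.]
side 761 mean [640. 123. 239.] axis [ 0.59  0.06 -0.81] tilt below level 54 z [186. 297.] far end [652. 124. 186.]
scene 572 mean [635. 116. 257.] axis [ 0.58  0.07 -0.81] tilt below level 54 z [190. 373.] far end [647. 126. 190.]
```

Emit:
arm_command(series=[{"x":-0.01,"y":0,"z":0.015,"twist":0},{"x":-0.03,"y":0,"z":0.045,"twist":0},{"x":-0.05,"y":0,"z":0.08,"twist":0},{"x":-0.07,"y":0,"z":0.115,"twist":0},{"x":-0.09,"y":0,"z":0.145,"twist":0},{"x":-0.105,"y":0,"z":0.165,"twist":0},{"x":-0.115,"y":0,"z":0.175,"twist":0},{"x":-0.115,"y":0,"z":0.175,"twist":0}])

```text
time_s: 23.1
tcp_pos: [0.5388, 0.1064, 0.1981]
orientation: [0.999, 0.045, -0.001, 0.0]
contact_force: [0.0, 0.2, -4.0]
opening: 0.0194
grasp_force: 30.0
```

Emit:
arm_command(series=[{"x":0.07,"y":0,"z":-0.07,"twist":0},{"x":0.13,"y":0,"z":-0.13,"twist":0},{"x":0.165,"y":0,"z":-0.165,"twist":0},{"x":0.185,"y":0,"z":-0.185,"twist":0},{"x":0.195,"y":0,"z":-0.195,"twist":0},{"x":0.2,"y":0,"z":-0.2,"twist":0},{"x":0.2,"y":0,"z":-0.2,"twist":0}])

```text
time_s: 23.8
tcp_pos: [0.6395, 0.1155, 0.2995]
orientation: [0.999, 0.045, -0.0, 0.0]
contact_force: [-0.0, -0.2, -3.7]
opening: 0.0194
grasp_force: 30.0
```

```bash
python3 -c "
from m import *
held()"
```

```text
tcp [639.5 115.5 299.5] F [-0.  -0.2 -3.7] open 19.4 gf 30.0
side 22 mean [615. 102. 397.] axis [-0.93 -0.08 -0.35] tilt below level 21 z [390. 401.] far end [611. 100. 390.]
side 893 mean [658. 125. 254.] axis [ 0.42  0.04 -0.91] tilt below level 65 z [191. 342.] far end [665. 125. 191.]
scene 585 mean [665. 119. 260.] axis [ 0.37  0.05 -0.93] tilt below level 68 z [193. 395.] far end [661. 126. 193.]
```

Emit:
arm_command(series=[{"x":-0.01,"y":0,"z":0,"twist":0},{"x":-0.03,"y":0,"z":0.005,"twist":0},{"x":-0.06,"y":0,"z":0.015,"twist":0},{"x":-0.1,"y":0,"z":0.03,"twist":0},{"x":-0.15,"y":0,"z":0.055,"twist":0},{"x":-0.21,"y":0,"z":0.085,"twist":0},{"x":-0.28,"y":0,"z":0.12,"twist":0},{"x":-0.36,"y":0,"z":0.16,"twist":0}])

```text
time_s: 24.7
tcp_pos: [0.4584, 0.099, 0.2189]
orientation: [0.999, 0.045, 0.0, -0.0]
contact_force: [-0.7, 0.5, -2.7]
opening: 0.0191
grasp_force: 30.0
```

Emit:
arm_command(series=[{"x":0,"y":0,"z":0,"twist":0},{"x":0,"y":0,"z":0,"twist":0},{"x":0,"y":0,"z":0,"twist":0}])

```text
time_s: 25.0
tcp_pos: [0.4609, 0.0993, 0.2213]
orientation: [0.999, 0.045, 0.002, -0.0]
contact_force: [0.8, -0.9, -3.5]
opening: 0.0196
grasp_force: 30.0
```

```bash
python3 -c "
from m import *
held()
go(448.5,-58.8,220,5.2)"
```

```text
tcp [460.9  99.3 221.3] F [ 0.8 -0.9 -3.5] open 19.6 gf 30.0
side 36 mean [446. 106. 245.] axis [ 0.09 -0.2  -0.98] tilt below level 77 z [223. 258.] far end [448. 101. 223.]
side 673 mean [477. 108. 160.] axis [ 0.28  0.02 -0.96] tilt below level 73 z [109. 230.] far end [474. 117. 109.]
scene 20 mean [449.  60. 333.] axis [-0.1   0.93 -0.36] tilt below level 21 z [324. 340.] far end [447.  66. 324.]
scene 459 mean [478. 101. 182.] axis [ 0.25  0.03 -0.97] tilt below level 75 z [112. 313.] far end [488. 122. 112.]
t 25.1 tcp [461.4  99.3 221.3] yaw 5.17 zax [ 0.003  0.    -1.   ] open 19.7 gf 30.0 j6 1.62 F [ 0.1  0.7 -4.2]
-> [-0.0543  0.3126  0.0025] twist -0.0006
```

Emit:
arm_command(series=[{"x":0.09,"y":0.01,"z":-0.02,"twist":0},{"x":0.17,"y":0.03,"z":-0.03,"twist":0},{"x":0.22,"y":0.06,"z":-0.03,"twist":0},{"x":0.25,"y":0.1,"z":-0.03,"twist":0},{"x":0.27,"y":0.14,"z":-0.03,"twist":0},{"x":0.28,"y":0.18,"z":-0.03,"twist":0},{"x":0.28,"y":0.21,"z":-0.03,"twist":0},{"x":0.27,"y":0.24,"z":-0.03,"twist":0}])

```text
time_s: 25.9
tcp_pos: [0.6062, -0.009, 0.2345]
orientation: [0.999, 0.045, -0.0, -0.0]
contact_force: [-0.2, -0.2, -3.9]
opening: 0.0193
grasp_force: 30.0
```

Emit:
arm_command(series=[{"x":-0.02,"y":0.02,"z":0,"twist":0},{"x":-0.05,"y":0.04,"z":0.01,"twist":0},{"x":-0.09,"y":0.055,"z":0.03,"twist":0},{"x":-0.14,"y":0.065,"z":0.05,"twist":0},{"x":-0.2,"y":0.07,"z":0.08,"twist":0},{"x":-0.27,"y":0.07,"z":0.11,"twist":0},{"x":-0.35,"y":0.07,"z":0.14,"twist":0},{"x":-0.35,"y":0.07,"z":0.14,"twist":0}])

```text
time_s: 26.7
tcp_pos: [0.4279, -0.0583, 0.1605]
orientation: [0.999, 0.045, -0.004, -0.001]
contact_force: [1.6, 0.7, -4.6]
opening: 0.0189
grasp_force: 30.0
```

```bash
python3 -c "
from m import *
held(('side','scene','wrist'))
go(448.5,-58.8,140,5.2)"
```

```text
tcp [427.9 -58.3 160.5] F [ 1.6  0.7 -4.6] open 18.9 gf 30.0
side 358 mean [423. -51. 133.] axis [ 0.22 -0.   -0.98] tilt below level 77 z [ 70. 196.] far end [430. -55.  70.]
scene 246 mean [435. -57. 139.] axis [ 0.09  0.02 -1.  ] tilt below level 85 z [ 70. 249.] far end [443. -48.  70.]
wrist 2604 mean [443. -58. 131.] axis [ 0.05  0.01 -1.  ] tilt below level 87 z [ 70. 173.] far end [450. -55.  70.]
wrist 3276 mean [430. -59. 182.] axis [ 0.17  0.02 -0.99] tilt below level 80 z [150. 207.] far end [432. -52. 150.]
wrist 604 mean [461. -67. 262.] axis [ 0.84  0.08 -0.54] tilt below level 33 z [250. 267.] far end [463. -67. 250.]
wrist 574 mean [459. -46. 262.] axis [ 0.96  0.08 -0.27] tilt below level 16 z [225. 267.] far end [443. -44. 225.]
wrist 168 mean [410. -61. 213.] axis [-0.08  1.   -0.  ] tilt below level 0 z [212. 215.] far end [406. -64. 212.]
wrist 7332 mean [452. -59. 271.] axis [ 0.09 -1.   -0.02] tilt below level 1 z [241. 275.] far end [421. -49. 241.]
t 26.85 tcp [434.5 -58.7 165.9] yaw 5.18 zax [ 0.003 -0.    -1.   ] open 18.8 gf 30.0 j6 1.27 F [-0.1 -0.3 -3.2]
-> [0.0278 0.0026 0.0518] twist -0.0005
```

```bash
python3 -c "
from m import *
c=cap('side');W=cloud(c);cv2.imwrite('pics/s6.png',cv2.resize(c['color'][130:330,260:500,::-1],None,fx=3,fy=3))
hsv=cv2.cvtColor(c['color'],cv2.COLOR_RGB2HSV).astype(int)
g=arm.observe()['tcp_pos'];q=(hsv[...,0]>14)&(hsv[...,0]<28)&(hsv[...,1]>110)&(abs(W[...,0]-g[0]-.02)<.06)&(abs(W[...,1]-g[1])<.05)&(W[...,2]>.02)
P=W[q]
for lo in range(20,220,10):
    z=P[(P[:,2]*1000>=lo)&(P[:,2]*1000<lo+10)]
    if len(z)>3: print(lo,len(z),np.round([z[:,0].min()*1000,z[:,0].max()*1000,z[:,1].mean()*1000]))
print(g)"
```

```text
50 38 [424. 467. -47.]
60 108 [426. 466. -49.]
70 32 [435. 454. -52.]
80 17 [437. 447. -53.]
90 17 [431. 446. -52.]
100 35 [430. 446. -52.]
110 21 [430. 444. -54.]
120 15 [429. 441. -53.]
130 24 [409. 443. -46.]
140 128 [410. 451. -51.]
150 29 [418. 438. -52.]
160 9 [418. 429. -53.]
170 13 [415. 421. -53.]
180 14 [413. 422. -53.]
190 16 [412. 422. -52.]
200 10 [412. 421. -52.]
[ 0.43509525 -0.05878365  0.16627927]
```

View pics/s6.png

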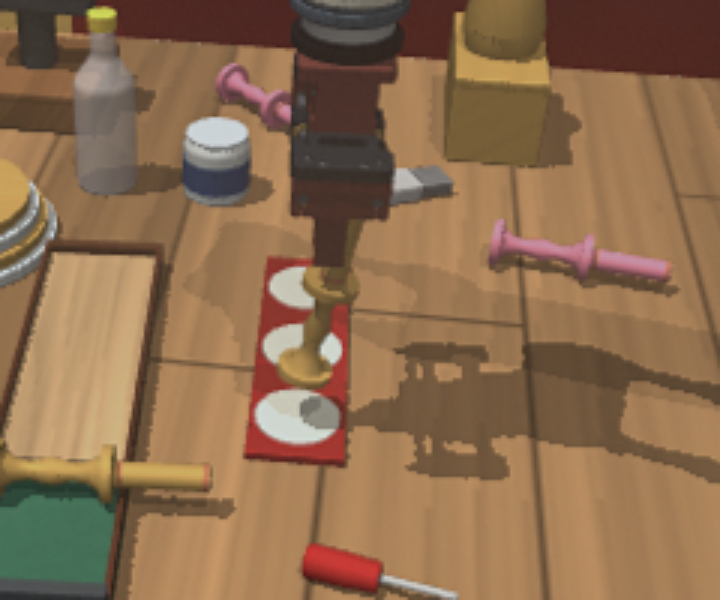

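Side crop: the stick hangs nearly vertical (about 10° off), foot at px (305,365) above the nearest spot. I'll lower it and release.

Emit:
arm_command(series=[{"x":0.0035,"y":0,"z":0.03,"twist":0},{"x":0.0035,"y":0,"z":0.06,"twist":0},{"x":0.0035,"y":0,"z":0.08,"twist":0},{"x":0.0035,"y":0,"z":0.086,"twist":0},{"x":0.0035,"y":0,"z":0.09,"twist":0},{"x":0.0035,"y":0,"z":0.09,"twist":0},{"x":0.0035,"y":0,"z":0.09,"twist":0}])

```text
time_s: 27.6
tcp_pos: [0.4375, -0.0587, 0.1223]
orientation: [0.999, 0.045, 0.002, 0.0]
contact_force: [-2.1, -0.3, 10.5]
opening: 0.0183
grasp_force: 30.0
```

```bash
cat >> m.py <<'E'
def prof(names=('side','scene'),x=None,y=None):
    g=arm.observe();print(np.round(g['tcp_pos']*1000,1),np.round(g['contact_force'],1),round(g['opening']*1000,1))
    g=g['tcp_pos'] if x is None else np.array([x,y])
    for n in names:
        c=cap(n);W=cloud(c);hsv=cv2.cvtColor(c['color'],cv2.COLOR_RGB2HSV).astype(int)
        q=(hsv[...,0]>14)&(hsv[...,0]<28)&(hsv[...,1]>110)&(abs(W[...,0]-g[0]-.02*(x is None))<.06)&(abs(W[...,1]-g[1])<.045)&(W[...,2]>.01)
        P=W[q];print(n,len(P),'zmin/max',np.round([P[:,2].min()*1000,np.percentile(P[:,2],99)*1000]))
        for lo,hi in((10,20),(20,28),(90,108),(110,180)):
            z=P[(P[:,2]*1000>=lo)&(P[:,2]*1000<hi)]
            if len(z)>3: print(lo,len(z),np.round([z[:,0].min()*1000,z[:,0].max()*1000,z[:,1].min()*1000,z[:,1].max()*1000]))
E
python3 -c "
from m import *
prof()"
```

```text
[437.5 -58.7 122.3] [-2.1 -0.3 10.5] 18.3
side 502 zmin/max [ 11. 222.]
10 61 [426. 468. -69. -36.]
20 86 [433. 466. -75. -36.]
90 140 [411. 453. -74. -36.]
110 73 [415. 446. -57. -39.]
scene 337 zmin/max [ 14. 301.]
10 27 [425. 467. -77. -40.]
20 44 [435. 467. -75. -37.]
90 82 [412. 453. -81. -38.]
110 69 [426. 452. -80. -41.]
```

Emit:
arm_command(series=[{"x":0,"y":0,"z":-0.003,"twist":0},{"x":0,"y":0,"z":-0.004,"twist":0},{"x":0,"y":0,"z":-0.004,"twist":0}])

```text
time_s: 28.0
tcp_pos: [0.4365, -0.0586, 0.1224]
orientation: [0.999, 0.045, 0.001, 0.0]
contact_force: [-1.0, 0.5, 4.9]
opening: 0.0185
grasp_force: 30.0
```

Emit:
arm_command(series=[{"x":0,"y":0,"z":0,"twist":0},{"x":0,"y":0,"z":0,"twist":0},{"x":0,"y":0,"z":0,"twist":0},{"x":0,"y":0,"z":0,"twist":0},{"x":0,"y":0,"z":0,"twist":0},{"x":0,"y":0,"z":0,"twist":0}], gripper=0.7)

```text
time_s: 28.6
tcp_pos: [0.436, -0.0586, 0.1215]
orientation: [0.999, 0.045, -0.0, -0.0]
contact_force: [0.3, -0.5, 0.4]
opening: 0.0606
grasp_force: 0.0
```

```bash
python3 -c "
from m import *
prof()"
```

```text
[436.  -58.6 121.5] [ 0.3 -0.5  0.4] 60.6
side 480 zmin/max [ 10. 231.]
10 113 [428. 469. -70. -35.]
20 44 [434. 461. -62. -44.]
90 121 [427. 468. -74. -35.]
110 73 [427. 456. -54. -21.]
scene 376 zmin/max [ 10. 299.]
10 48 [429. 469. -78. -39.]
20 28 [441. 465. -71. -43.]
90 102 [418. 464. -80. -36.]
110 115 [ 423.  452. -103.  -21.]
```

Emit:
arm_command(series=[{"x":0,"y":0,"z":-0.05,"twist":0},{"x":0,"y":0,"z":-0.12,"twist":0},{"x":0,"y":0,"z":-0.2,"twist":0},{"x":0,"y":0,"z":-0.2,"twist":0},{"x":0,"y":0,"z":-0.2,"twist":0}])

```text
time_s: 29.2
tcp_pos: [0.4365, -0.0587, 0.2226]
orientation: [0.999, 0.045, 0.001, 0.0]
contact_force: [0.3, 0.6, -0.7]
opening: 0.0618
grasp_force: 0.0
```

```bash
python3 -c "
from m import *
go(*(e*1000+ex*-150+ey*39),150,5.2)"
```

```text
t 29.2 tcp [436.5 -58.7 222.6] yaw 5.18 zax [ 0.002 -0.001 -1.   ] open 61.8 gf 0.0 j6 1.27 F [ 0.3  0.6 -0.7]
-> [ 0.0941 -0.22    0.1453] twist -0.0005
```

Emit:
arm_command(series=[{"x":0.09,"y":-0.22,"z":0,"twist":0},{"x":0.09,"y":-0.22,"z":0,"twist":0},{"x":0.09,"y":-0.22,"z":0,"twist":0},{"x":0.09,"y":-0.22,"z":0.05,"twist":0},{"x":0.09,"y":-0.22,"z":0.05,"twist":0},{"x":0.09,"y":-0.22,"z":0.05,"twist":0}], gripper=0.6)

```text
time_s: 29.8
tcp_pos: [0.4701, 0.0548, 0.1951]
orientation: [0.999, 0.045, -0.002, 0.0]
contact_force: [-0.8, -0.1, 1.3]
opening: 0.0521
grasp_force: 0.0
```

```bash
python3 -c "
from m import *
socks();prof(x=.4485,y=-.0588)
go(*(e*1000+ex*-114+ey*38.5),16,5.2)"
```

```text
sock 1695 local rect ((-84.64808654785156, 38.425418853759766), (59.346778869628906, 19.25943946838379), 0.49924615025520325) ztop 0.04388255444247864
disc 416 [-42.  38.] [-46.  23.] [-38.  52.]
[470.5  54.6 196.3] [ 0.2 -0.2  0.2] 52.6
side 535 zmin/max [ 10. 155.]
10 116 [428. 468. -72. -35.]
20 41 [434. 459. -64. -45.]
90 140 [427. 466. -73. -35.]
110 128 [437. 456. -57. -46.]
scene 340 zmin/max [ 10. 286.]
10 55 [426. 469. -78. -38.]
20 22 [436. 465. -70. -44.]
90 104 [425. 471. -78. -37.]
110 95 [438. 459. -66. -48.]
t 29.95 tcp [471.1  54.5 197.4] yaw 5.12 zax [ 0.001  0.    -1.   ] open 52.8 gf 0.0 j6 1.52 F [-1.4  0.8  0.3]
-> [7.68e-02 3.00e-04 3.63e-01] twist -0.0017
```

Emit:
arm_command(series=[{"x":0.077,"y":0,"z":0.08,"twist":0},{"x":0.077,"y":0,"z":0.17,"twist":0},{"x":0.077,"y":0,"z":0.25,"twist":0},{"x":0.077,"y":0,"z":0.31,"twist":0},{"x":0.077,"y":0,"z":0.345,"twist":0},{"x":0.077,"y":0,"z":0.36,"twist":0},{"x":0.077,"y":0,"z":0.36,"twist":0},{"x":0.077,"y":0,"z":0.36,"twist":0}])

```text
time_s: 30.75
tcp_pos: [0.5103, 0.0583, 0.0184]
orientation: [0.999, 0.045, 0.001, -0.0]
contact_force: [-0.2, -0.5, 1.1]
opening: 0.053
grasp_force: 0.0
```

Emit:
arm_command(series=[{"x":0,"y":0,"z":0,"twist":0},{"x":0,"y":0,"z":0,"twist":0},{"x":0,"y":0,"z":0,"twist":0},{"x":0,"y":0,"z":0,"twist":0},{"x":0,"y":0,"z":0,"twist":0},{"x":0,"y":0,"z":0,"twist":0},{"x":0,"y":0,"z":0,"twist":0}], gripper=0)

```text
time_s: 31.45
tcp_pos: [0.5094, 0.0585, 0.0169]
orientation: [0.999, 0.045, 0.0, -0.0]
contact_force: [-0.3, -0.2, 1.8]
opening: 0.019
grasp_force: 30.0
```

```bash
python3 -c "
from m import *
sticks(['scene'])"
```

```text
tcp local [-114.1   39.2   16.9] F [-0.3 -0.2  1.8] open 19.0
scene 390 sock/drip/foot [(-88, 39, np.int64(102)), (-38, 42, np.int64(80)), (44, 40, np.int64(83))] zmax 59
scene 53 sock/drip/foot [None, None, None] zmax 56
scene 46 sock/drip/foot [None, None, None] zmax 43
```

Emit:
arm_command(series=[{"x":0.002,"y":0,"z":-0.04,"twist":0},{"x":0.006,"y":0,"z":-0.08,"twist":0},{"x":0.013,"y":0,"z":-0.118,"twist":0},{"x":0.022,"y":0,"z":-0.154,"twist":0},{"x":0.033,"y":0,"z":-0.186,"twist":0},{"x":0.046,"y":0,"z":-0.214,"twist":0},{"x":0.063,"y":0,"z":-0.238,"twist":0},{"x":0.08,"y":0,"z":-0.256,"twist":0}])

```text
time_s: 32.3
tcp_pos: [0.549, 0.0621, 0.1445]
orientation: [0.999, 0.045, -0.001, 0.0]
contact_force: [-0.4, -0.1, -2.9]
opening: 0.0193
grasp_force: 30.0
```

Emit:
arm_command(series=[{"x":0.05,"y":0,"z":-0.08,"twist":0},{"x":0.1,"y":0,"z":-0.16,"twist":0},{"x":0.13,"y":0,"z":-0.21,"twist":0},{"x":0.15,"y":0,"z":-0.24,"twist":0},{"x":0.16,"y":0,"z":-0.255,"twist":0},{"x":0.165,"y":0,"z":-0.26,"twist":0},{"x":0.165,"y":0,"z":-0.26,"twist":0}])

```text
time_s: 33.0
tcp_pos: [0.6313, 0.0695, 0.2736]
orientation: [0.999, 0.045, -0.001, 0.0]
contact_force: [-0.0, 0.6, -2.6]
opening: 0.0196
grasp_force: 30.0
```

```bash
python3 -c "
from m import *
held()"
```

```text
tcp [631.3  69.5 273.6] F [-0.   0.6 -2.6] open 19.6 gf 30.0
side 817 mean [684.  82. 212.] axis [ 0.55  0.06 -0.83] tilt below level 57 z [150. 288.] far end [700.  82. 150.]
scene 580 mean [684.  76. 224.] axis [ 0.56  0.05 -0.83] tilt below level 56 z [154. 298.] far end [697.  86. 154.]
```

Emit:
arm_command(series=[{"x":-0.01,"y":0,"z":0,"twist":0},{"x":-0.03,"y":0,"z":0.005,"twist":0},{"x":-0.06,"y":0,"z":0.01,"twist":0},{"x":-0.1,"y":0,"z":0.02,"twist":0},{"x":-0.15,"y":0,"z":0.035,"twist":0},{"x":-0.21,"y":0,"z":0.055,"twist":0},{"x":-0.28,"y":0,"z":0.08,"twist":0},{"x":-0.36,"y":0,"z":0.11,"twist":0}])

```text
time_s: 33.9
tcp_pos: [0.4503, 0.0531, 0.2189]
orientation: [0.999, 0.045, 0.0, 0.0]
contact_force: [-0.7, -0.4, -2.5]
opening: 0.0195
grasp_force: 30.0
```

Emit:
arm_command(series=[{"x":0,"y":0,"z":0,"twist":0},{"x":0,"y":0,"z":0,"twist":0}])

```text
time_s: 34.1
tcp_pos: [0.4509, 0.0532, 0.2194]
orientation: [0.999, 0.045, 0.0, -0.0]
contact_force: [0.4, -0.6, -2.7]
opening: 0.0196
grasp_force: 30.0
```

Emit:
arm_command(series=[{"x":0.09,"y":0.01,"z":-0.02,"twist":0},{"x":0.17,"y":0.03,"z":-0.04,"twist":0},{"x":0.23,"y":0.06,"z":-0.06,"twist":0},{"x":0.27,"y":0.1,"z":-0.07,"twist":0},{"x":0.3,"y":0.15,"z":-0.07,"twist":0},{"x":0.31,"y":0.2,"z":-0.07,"twist":0},{"x":0.31,"y":0.26,"z":-0.07,"twist":0},{"x":0.31,"y":0.32,"z":-0.07,"twist":0}])

```text
time_s: 34.9
tcp_pos: [0.6226, -0.0934, 0.255]
orientation: [0.999, 0.045, 0.001, 0.0]
contact_force: [0.7, -0.1, -2.4]
opening: 0.019
grasp_force: 30.0
```

```bash
python3 -c "
from m import *
held()
go(*(np.array([457.5,-249])-ex*20),200,5.2)"
```

```text
tcp [622.6 -93.4 255. ] F [ 0.7 -0.1 -2.4] open 19.0 gf 30.0
side 578 mean [657. -83. 183.] axis [ 0.37  0.04 -0.93] tilt below level 68 z [120. 255.] far end [661. -78. 120.]
scene 487 mean [659. -93. 193.] axis [ 0.37  0.03 -0.93] tilt below level 68 z [125. 280.] far end [ 666. -116.  125.]
t 35.0 tcp [622.2 -96.1 254.5] yaw 4.92 zax [ 0.001 -0.002 -1.   ] open 19.4 gf 30.0 j6 1.28 F [ 0.1 -0.3 -2.4]
-> [-0.3946  0.2763  0.1093] twist -0.0062
```

Emit:
arm_command(series=[{"x":0,"y":0.06,"z":0,"twist":0},{"x":0,"y":0.12,"z":0,"twist":0},{"x":0,"y":0.18,"z":0,"twist":0},{"x":0,"y":0.23,"z":0,"twist":0},{"x":-0.01,"y":0.26,"z":0,"twist":0},{"x":-0.03,"y":0.275,"z":0,"twist":0},{"x":-0.06,"y":0.275,"z":0.005,"twist":0},{"x":-0.1,"y":0.275,"z":0.01,"twist":0}])

```text
time_s: 35.8
tcp_pos: [0.5832, -0.2329, 0.2497]
orientation: [0.999, 0.046, 0.0, -0.0]
contact_force: [-0.3, 0.2, -2.2]
opening: 0.0193
grasp_force: 30.0
```

Emit:
arm_command(series=[{"x":-0.06,"y":0,"z":0.015,"twist":0},{"x":-0.13,"y":0,"z":0.03,"twist":0},{"x":-0.21,"y":0,"z":0.05,"twist":0},{"x":-0.295,"y":0,"z":0.08,"twist":0},{"x":-0.295,"y":0,"z":0.08,"twist":0},{"x":-0.295,"y":0,"z":0.08,"twist":0}])

```text
time_s: 36.4
tcp_pos: [0.436, -0.2461, 0.21]
orientation: [0.999, 0.045, 0.001, 0.0]
contact_force: [1.5, -0.1, -2.6]
opening: 0.0197
grasp_force: 30.0
```

```bash
python3 -c "
from m import *
held()
go(*(np.array([457.5,-249])-ex*20),200,5.2)"
```

```text
tcp [ 436.  -246.1  210. ] F [ 1.5 -0.1 -2.6] open 19.7 gf 30.0
side 480 mean [ 461. -236.  137.] axis [ 0.29  0.04 -0.96] tilt below level 73 z [ 72. 211.] far end [ 462. -232.   72.]
scene 370 mean [ 465. -242.  149.] axis [ 0.28  0.03 -0.96] tilt below level 74 z [ 77. 238.] far end [ 460. -235.   77.]
t 36.5 tcp [ 437.7 -246.6  211.3] yaw 5.23 zax [ 0.003 -0.001 -1.   ] open 19.5 gf 30.0 j6 0.9 F [-1.4 -0.3 -2.9]
-> [-0.001   0.0083  0.0226] twist 0.0007
```

Emit:
arm_command(series=[{"x":0.09,"y":0,"z":-0.03,"twist":0},{"x":0.17,"y":0,"z":-0.05,"twist":0},{"x":0.22,"y":0,"z":-0.06,"twist":0},{"x":0.25,"y":0,"z":-0.06,"twist":0},{"x":0.27,"y":0,"z":-0.06,"twist":0},{"x":0.28,"y":0.004,"z":-0.06,"twist":0},{"x":0.28,"y":0.008,"z":-0.06,"twist":0},{"x":0.27,"y":0.008,"z":-0.06,"twist":0}])

```text
time_s: 37.3
tcp_pos: [0.5712, -0.239, 0.2395]
orientation: [0.999, 0.045, -0.0, 0.0]
contact_force: [-0.2, -0.6, -2.5]
opening: 0.0193
grasp_force: 30.0
```

Emit:
arm_command(series=[{"x":-0.02,"y":0,"z":0,"twist":0},{"x":-0.05,"y":0,"z":0.01,"twist":0},{"x":-0.09,"y":0,"z":0.02,"twist":0},{"x":-0.14,"y":0,"z":0.035,"twist":0},{"x":-0.2,"y":0,"z":0.055,"twist":0},{"x":-0.28,"y":0,"z":0.085,"twist":0},{"x":-0.28,"y":0,"z":0.085,"twist":0},{"x":-0.28,"y":0,"z":0.085,"twist":0}])

```text
time_s: 38.1
tcp_pos: [0.4305, -0.2513, 0.1974]
orientation: [0.999, 0.044, 0.0, 0.0]
contact_force: [0.3, 0.2, -2.3]
opening: 0.0194
grasp_force: 30.0
```

```bash
python3 -c "
from m import *
held()
c=cap('side');W=cloud(c)
hsv=cv2.cvtColor(c['color'],cv2.COLOR_RGB2HSV).astype(int)
g=arm.observe()['tcp_pos'];q=(hsv[...,0]>14)&(hsv[...,0]<28)&(hsv[...,1]>110)&(abs(W[...,0]-g[0]-.03)<.06)&(abs(W[...,1]-g[1])<.05)&(W[...,2]>.02)
P=W[q]
for lo in range(20,220,10):
    z=P[(P[:,2]*1000>=lo)&(P[:,2]*1000<lo+10)]
    if len(z)>3: print(lo,len(z),np.round([z[:,0].min()*1000,z[:,0].max()*1000,z[:,1].mean()*1000]))
go(*(np.array([457.5,-249])-ex*28),200,5.2)"
```

```text
tcp [ 430.5 -251.3  197.4] F [ 0.3  0.2 -2.3] open 19.4 gf 30.0
side 378 mean [ 439. -244.  135.] axis [ 0.17 -0.01 -0.99] tilt below level 80 z [ 70. 194.] far end [ 454. -236.   70.]
scene 290 mean [ 445. -248.  143.] axis [ 0.14  0.02 -0.99] tilt below level 82 z [ 70. 226.] far end [ 449. -240.   70.]
60 47 [ 430.  471. -244.]
70 58 [ 439.  471. -244.]
80 22 [ 440.  458. -246.]
90 18 [ 438.  454. -247.]
100 24 [ 435.  455. -245.]
110 27 [ 436.  453. -246.]
120 16 [ 435.  448. -246.]
130 13 [ 432.  448. -244.]
140 50 [ 418.  460. -240.]
150 69 [ 418.  458. -245.]
160 27 [ 427.  445. -245.]
170 30 [ 425.  444. -245.]
180 28 [ 422.  442. -246.]
190 12 [ 424.  439. -244.]
t 38.25 tcp [ 432.7 -251.5  198.7] yaw 5.19 zax [ 0.003 -0.001 -1.   ] open 19.1 gf 30.0 j6 0.89 F [ 1.2 -0.3 -2.5]
-> [-0.0061 -0.0006 -0.0025] twist -0.0003
```

Emit:
arm_command(series=[{"x":0.011,"y":0,"z":0.03,"twist":0},{"x":0.011,"y":0,"z":0.06,"twist":0},{"x":0.011,"y":0,"z":0.078,"twist":0},{"x":0.011,"y":0,"z":0.084,"twist":0},{"x":0.011,"y":0,"z":0.088,"twist":0},{"x":0.011,"y":0,"z":0.088,"twist":0},{"x":0.011,"y":0,"z":0.088,"twist":0}])

```text
time_s: 38.95
tcp_pos: [0.4376, -0.2509, 0.1538]
orientation: [0.999, 0.045, 0.0, 0.0]
contact_force: [-0.4, 0.1, -2.3]
opening: 0.0194
grasp_force: 30.0
```

```bash
python3 -c "
from m import *
prof()"
```

```text
[ 437.6 -250.9  153.8] [-0.4  0.1 -2.3] 19.4
side 320 zmin/max [ 18. 254.]
10 10 [ 437.  473. -262. -232.]
20 26 [ 438.  477. -264. -231.]
90 89 [ 422.  465. -267. -226.]
110 101 [ 423.  460. -262. -234.]
scene 351 zmin/max [ 12. 328.]
10 5 [ 428.  461. -271. -247.]
20 49 [ 438.  478. -272. -228.]
90 67 [ 423.  467. -271. -228.]
110 99 [ 437.  465. -268. -233.]
```

Still hanging a few mm clear. I'll lower in small steps.

Emit:
arm_command(series=[{"x":0,"y":0,"z":0.003,"twist":0},{"x":0,"y":0,"z":0.006,"twist":0},{"x":0,"y":0,"z":0.006,"twist":0},{"x":0,"y":0,"z":0.006,"twist":0}])

```text
time_s: 39.45
tcp_pos: [0.4374, -0.2508, 0.1501]
orientation: [0.999, 0.045, -0.0, -0.0]
contact_force: [0.2, -0.7, -3.9]
opening: 0.0188
grasp_force: 30.0
```

Emit:
arm_command(series=[{"x":0,"y":0,"z":0.003,"twist":0},{"x":0,"y":0,"z":0.005,"twist":0},{"x":0,"y":0,"z":0.005,"twist":0},{"x":0,"y":0,"z":0.005,"twist":0}])

```text
time_s: 39.85
tcp_pos: [0.438, -0.251, 0.1497]
orientation: [0.999, 0.045, 0.001, 0.001]
contact_force: [-0.5, 0.8, 5.5]
opening: 0.0193
grasp_force: 30.0
```

```bash
python3 -c "
from m import *
prof()"
```

```text
[ 438.  -251.   149.7] [-0.5  0.8  5.5] 19.3
side 302 zmin/max [ 12. 248.]
10 23 [ 437.  476. -265. -229.]
20 18 [ 440.  475. -265. -229.]
90 109 [ 422.  465. -272. -227.]
110 93 [ 423.  452. -253. -238.]
scene 346 zmin/max [ 12. 311.]
10 29 [ 435.  477. -270. -229.]
20 42 [ 446.  478. -266. -228.]
90 84 [ 421.  468. -272. -229.]
110 90 [ 427.  453. -264. -235.]
```

Emit:
arm_command(series=[{"x":0,"y":0,"z":-0.002,"twist":0},{"x":0,"y":0,"z":-0.002,"twist":0},{"x":0,"y":0,"z":-0.002,"twist":0},{"x":0,"y":0,"z":-0.002,"twist":0},{"x":0,"y":0,"z":-0.002,"twist":0},{"x":0,"y":0,"z":-0.002,"twist":0},{"x":0,"y":0,"z":-0.002,"twist":0},{"x":0,"y":0,"z":-0.002,"twist":0}], gripper=0.7)

```text
time_s: 40.75
tcp_pos: [0.4374, -0.2508, 0.1487]
orientation: [0.999, 0.045, -0.0, -0.0]
contact_force: [0.1, -1.4, -0.3]
opening: 0.0618
grasp_force: 0.0
```

Emit:
arm_command(series=[{"x":0,"y":0,"z":-0.04,"twist":0},{"x":0,"y":0,"z":-0.12,"twist":0},{"x":0,"y":0,"z":-0.2,"twist":0},{"x":0,"y":0,"z":-0.26,"twist":0},{"x":0,"y":0,"z":-0.26,"twist":0},{"x":0,"y":0,"z":-0.26,"twist":0}])

```text
time_s: 41.35
tcp_pos: [0.4376, -0.2509, 0.279]
orientation: [0.999, 0.045, 0.001, 0.0]
contact_force: [-0.2, -0.3, -0.7]
opening: 0.0614
grasp_force: 0.0
```

```bash
python3 -c "
from m import *
prof(x=.4573,y=-.249);prof(x=.4485,y=-.0588);paddle('side',.421,.351);paddle('scene',.421,.351)
c=cap('scene','end')
cv2.imwrite('pics/end.png',cv2.resize(c['color'][120:360,200:520,::-1],None,fx=2.4,fy=2.4))"
```

```text
[ 437.6 -250.9  279. ] [-0.2 -0.3 -0.7] 61.4
side 358 zmin/max [ 11. 378.]
10 40 [ 437.  477. -270. -232.]
90 113 [ 435.  476. -267. -226.]
110 154 [ 445.  466. -254. -236.]
scene 380 zmin/max [ 11. 456.]
10 47 [ 436.  478. -268. -229.]
20 24 [ 442.  482. -264. -237.]
90 92 [ 433.  480. -272. -228.]
110 88 [ 448.  470. -258. -237.]
[ 437.1 -250.6  276.9] [-0.1 -0.2 -1. ] 61.4
side 586 zmin/max [ 10. 172.]
10 114 [428. 468. -74. -35.]
20 37 [436. 461. -62. -44.]
90 144 [427. 468. -75. -35.]
110 179 [437. 457. -65. -45.]
scene 335 zmin/max [ 10. 172.]
10 56 [427. 470. -78. -38.]
20 24 [436. 463. -70. -45.]
90 102 [425. 471. -80. -37.]
110 96 [442. 459. -66. -47.]
side top z 124 199 [392.4 387.   23.4  21.2  88.9]
blade 823 [392.2 387.2  23.5 109.8  90. ]
scene top z 123 49 [392.3 386.2  18.8  25.5  83. ]
blade 123 [399.4 386.   22.  100.9  89.6]
```

View pics/end.png

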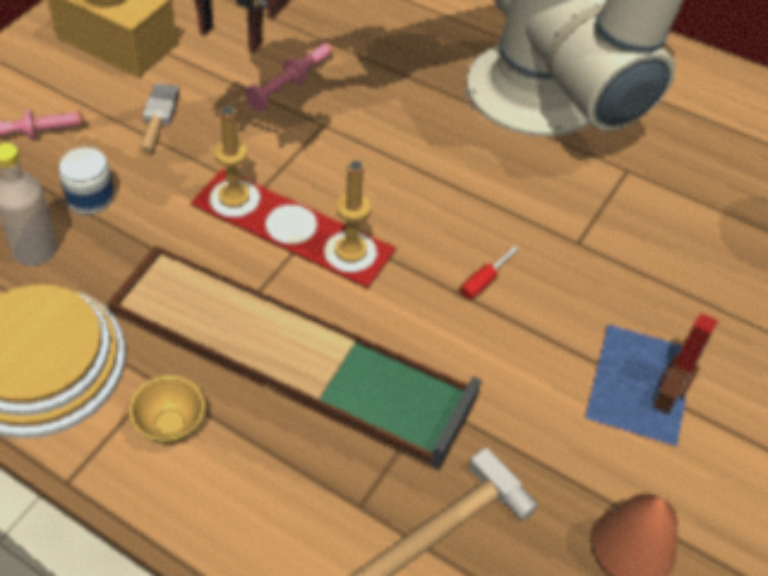

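Both sticks stand on their spots (crop px (235,195) and (352,250)), but the paddle was knocked aside: it is now at about (392,387) mm, 46 mm from the mat's centre, standing at (685,375). I'll put it back.

Emit:
arm_command(series=[{"x":0,"y":-0.9,"z":0,"twist":0.12},{"x":0,"y":-0.9,"z":0,"twist":0.12},{"x":0,"y":-0.9,"z":0,"twist":0.12},{"x":0,"y":-0.9,"z":0,"twist":0.12},{"x":0,"y":-0.9,"z":0,"twist":0.12},{"x":0,"y":-0.9,"z":0,"twist":0.12},{"x":0,"y":-0.9,"z":0,"twist":0.12},{"x":0,"y":-0.9,"z":0,"twist":0.12}], gripper=1)

```text
time_s: 42.5
tcp_pos: [0.4005, 0.1495, 0.2786]
orientation: [1.0, -0.002, 0.0, -0.0]
contact_force: [1.1, -0.2, 0.7]
opening: 0.0872
grasp_force: 0.0
```

```bash
python3 -c "
from m import *
go(392,387,230,0)"
```

```text
t 42.5 tcp [400.5 149.5 278.6] yaw -0.23 zax [ 0.  0. -1.] open 87.2 gf 0.0 j6 1.85 F [ 1.1 -0.2  0.7]
-> [-0.0189 -0.4749  0.0971] twist -0.0051
```

Emit:
arm_command(series=[{"x":-0.02,"y":-0.475,"z":0.05,"twist":0},{"x":-0.02,"y":-0.475,"z":0.05,"twist":0},{"x":-0.02,"y":-0.475,"z":0.05,"twist":0},{"x":-0.02,"y":-0.475,"z":0.05,"twist":0},{"x":-0.02,"y":-0.475,"z":0.05,"twist":0},{"x":-0.02,"y":-0.475,"z":0.05,"twist":0},{"x":-0.02,"y":-0.475,"z":0.05,"twist":0},{"x":-0.02,"y":-0.475,"z":0.05,"twist":0}])

```text
time_s: 43.3
tcp_pos: [0.3924, 0.3844, 0.254]
orientation: [1.0, -0.002, 0.0, 0.0]
contact_force: [1.1, 0.8, 0.1]
opening: 0.0881
grasp_force: 0.0
```

```bash
python3 -c "
from m import *
paddle('wrist',.392,.387);paddle('side',.392,.387)
go(392,387,85,0)"
```

```text
wrist top z 338 417 [403.4 384.6 156.3  44.8  89.8]
blade 1286 [391.3 386.9 110.2  22.1   0. ]
side top z 124 196 [392.5 387.2  22.7  21.1  88.9]
blade 836 [392.3 387.4 109.7  23.9   0.6]
t 43.4 tcp [392.6 384.1 254.5] yaw -0.31 zax [ 0.001  0.001 -1.   ] open 88.0 gf 0.0 j6 2.29 F [-0.2  0.7  0.5]
-> [-0.0016 -0.0056  0.3389] twist -0.0069
```

Emit:
arm_command(series=[{"x":-0.002,"y":-0.006,"z":0.09,"twist":0},{"x":-0.002,"y":-0.006,"z":0.18,"twist":0},{"x":-0.002,"y":-0.006,"z":0.26,"twist":0},{"x":-0.002,"y":-0.006,"z":0.32,"twist":0},{"x":-0.002,"y":-0.006,"z":0.334,"twist":0},{"x":-0.002,"y":-0.006,"z":0.334,"twist":0},{"x":-0.002,"y":-0.006,"z":0.334,"twist":0}])

```text
time_s: 44.1
tcp_pos: [0.3923, 0.3885, 0.0893]
orientation: [1.0, -0.002, 0.001, -0.001]
contact_force: [0.3, -0.1, -0.0]
opening: 0.0878
grasp_force: 0.0
```

Emit:
arm_command(series=[{"x":0,"y":0,"z":0,"twist":0},{"x":0,"y":0,"z":0,"twist":0},{"x":0,"y":0,"z":0,"twist":0},{"x":0,"y":0,"z":0,"twist":0},{"x":0,"y":0,"z":0,"twist":0},{"x":0,"y":0,"z":0,"twist":0},{"x":0,"y":0,"z":0,"twist":0},{"x":0,"y":0,"z":0,"twist":0}], gripper=0)

```text
time_s: 44.9
tcp_pos: [0.3912, 0.3881, 0.0866]
orientation: [1.0, -0.002, -0.0, 0.0]
contact_force: [-1.0, -0.0, -0.3]
opening: 0.0274
grasp_force: 0.0
```

Emit:
arm_command(series=[{"x":0,"y":0,"z":0,"twist":0},{"x":0,"y":0,"z":0,"twist":0},{"x":0,"y":0,"z":0,"twist":0}])

```text
time_s: 45.2
tcp_pos: [0.3912, 0.3881, 0.0866]
orientation: [1.0, -0.002, -0.0, 0.0]
contact_force: [-0.4, -0.7, 0.5]
opening: 0.0216
grasp_force: 30.0
```

```bash
python3 -c "
from m import *
s=arm.observe()['tcp_pos']*1000;go(s[0]+28.5,s[1]-36,s[2]+15,-.3)"
```

```text
t 45.2 tcp [391.2 388.1  86.6] yaw -0.22 zax [-0. -0. -1.] open 21.6 gf 30.0 j6 2.29 F [-0.4 -0.7  0.5]
-> [ 0.0573  0.0718 -0.03  ] twist 0.0017
```

Lift 20 mm, shift over to the centre, lower back by the same amount and release.

Emit:
arm_command(series=[{"x":0,"y":0,"z":-0.02,"twist":0},{"x":0,"y":0,"z":-0.04,"twist":0},{"x":0.02,"y":0.025,"z":-0.04,"twist":0},{"x":0.04,"y":0.05,"z":-0.04,"twist":0},{"x":0.057,"y":0.072,"z":-0.04,"twist":0},{"x":0.057,"y":0.072,"z":-0.04,"twist":0},{"x":0.057,"y":0.072,"z":-0.02,"twist":0},{"x":0.057,"y":0.072,"z":-0.006,"twist":0}])

```text
time_s: 46.0
tcp_pos: [0.4192, 0.3519, 0.0884]
orientation: [1.0, -0.002, -0.001, 0.0]
contact_force: [0.9, 0.2, -2.0]
opening: 0.0218
grasp_force: 30.0
```

Emit:
arm_command(series=[{"x":0,"y":0,"z":0.003,"twist":0},{"x":0,"y":0,"z":0.006,"twist":0},{"x":0,"y":0,"z":0.006,"twist":0},{"x":0,"y":0,"z":0.006,"twist":0}])

```text
time_s: 46.4
tcp_pos: [0.4195, 0.3523, 0.0867]
orientation: [1.0, -0.002, 0.0, -0.0]
contact_force: [0.1, -0.3, -2.1]
opening: 0.0218
grasp_force: 30.0
```

```bash
python3 -c "
from m import *
go(420,351,86,0);paddle('side',.42,.351)"
```

```text
t 46.4 tcp [419.5 352.3  86.7] yaw -0.2 zax [ 0.  0. -1.] open 21.8 gf 30.0 j6 2.21 F [ 0.1 -0.3 -2.1]
-> [0.0011 0.0027 0.0013] twist -0.0044
side top z 60 36 [420.5 362.2   2.1  21.6  89.1]
blade 645 [4.206e+02 3.519e+02 1.100e+02 2.370e+01 1.000e-01]
```

Emit:
arm_command(series=[{"x":0,"y":0,"z":0.002,"twist":0},{"x":0,"y":0,"z":0.004,"twist":0},{"x":0,"y":0,"z":0.004,"twist":0}])

```text
time_s: 46.75
tcp_pos: [0.4197, 0.3523, 0.0866]
orientation: [1.0, -0.002, 0.0, -0.0]
contact_force: [-2.5, -2.0, 6.4]
opening: 0.0218
grasp_force: 30.0
```

Emit:
arm_command(series=[{"x":0,"y":0,"z":0,"twist":0},{"x":0,"y":0,"z":0,"twist":0},{"x":0,"y":0,"z":0,"twist":0},{"x":0,"y":0,"z":0,"twist":0},{"x":0,"y":0,"z":0,"twist":0},{"x":0,"y":0,"z":0,"twist":0},{"x":0,"y":0,"z":0,"twist":0},{"x":0,"y":0,"z":0,"twist":0}], gripper=1)

```text
time_s: 47.55
tcp_pos: [0.4196, 0.352, 0.0847]
orientation: [1.0, -0.002, 0.0, 0.0]
contact_force: [0.2, -0.7, 0.4]
opening: 0.0823
grasp_force: 0.0
```

Emit:
arm_command(series=[{"x":0,"y":0,"z":-0.05,"twist":0},{"x":0,"y":0,"z":-0.13,"twist":0},{"x":0,"y":0,"z":-0.22,"twist":0},{"x":0,"y":0,"z":-0.3,"twist":0},{"x":0,"y":0,"z":-0.3,"twist":0},{"x":0,"y":0,"z":-0.3,"twist":0},{"x":0,"y":0,"z":-0.3,"twist":0}])

```text
time_s: 48.25
tcp_pos: [0.4192, 0.3517, 0.2328]
orientation: [1.0, -0.002, -0.001, 0.001]
contact_force: [0.0, -0.4, 0.4]
opening: 0.0874
grasp_force: 0.0
```

```bash
python3 -c "
from m import *
paddle('side',.42,.351);prof(x=.4573,y=-.249);prof(x=.4485,y=-.0588)
c=cap('scene');cv2.imwrite('pics/end2.png',c['color'][:,:,::-1])"
```

```text
side top z 124 173 [420.9 352.9  23.2  20.7  89.4]
blade 746 [420.7 352.4  23.6 109.9  89.6]
[419.1 351.7 232.4] [-0.2  0.3 -0.6] 87.2Traceback (most recent call last):
  File "<string>", line 3, in <module>
    paddle('side',.42,.351);prof(x=.4573,y=-.249);prof(x=.4485,y=-.0588)
                            ~~~~^^^^^^^^^^^^^^^^^
  File "m.py", line 58, in prof
    P=W[q];print(n,len(P),'zmin/max',np.round([P[:,2].min()*1000,np.percentile(P[:,2],99)*1000]))
                                               ~~~~~~~~~~^^
    return umr_minimum(a, axis, None, out, keepdims, initial, where)
ValueError: zero-size array to reduction operation minimum which has no identity
```

```bash
python3 -c "
from m import *
prof(['scene'],x=.4573,y=-.249);prof(['scene'],x=.4485,y=-.0588)
c=cap('scene');cv2.imwrite('pics/end2.png',c['color'][:,:,::-1])"
```

```text
[419.  351.6 232.4] [ 1.   0.7 -0.5] 87.6
scene 309 zmin/max [ 11. 173.]
10 45 [ 436.  479. -268. -230.]
20 27 [ 447.  476. -262. -231.]
90 95 [ 433.  481. -270. -227.]
110 92 [ 450.  469. -260. -238.]
[419.1 351.7 232.6] [-0.  -0.6  1.1] 88.0
scene 333 zmin/max [ 11. 174.]
10 57 [430. 468. -78. -41.]
20 24 [442. 465. -68. -45.]
90 103 [425. 470. -81. -36.]
110 98 [441. 460. -68. -47.]
```

View pics/end2.png

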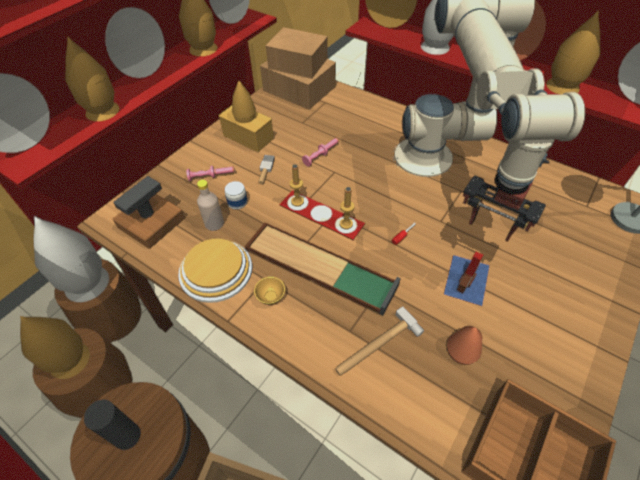

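The final view shows both sticks upright on their spots (px (297,190) and (346,215)), the paddle in the middle of its mat (467,275), and the gripper clear of everything.

```bash
python3 -c "
from bench import arm
print(arm.finish_job())"
```

```text
the job is handed in; nothing more can be done
None
```

I handed in the job with both candlesticks that were present standing upright on white spots and the paddle back in the middle of its mat (it had been knocked aside and I reset it); the hand-in returned no verdict.

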